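Make up the centrifuge counterweight on the spring scale

TASK

Make up the counterweight for the plate centrifuge: lift the slotted carrier from its rubber mat squarely into the tray of the spring scale, then add ballast plates from the rack and take out or exchange plates until, with your hand off, the pointer rests in the gap between the two prongs of the index fork, which is set for the partner load and must not be shifted. Then lift the loaded carrier back onto the middle of its mat; in the end every plate stands upright about in the middle of a slot in the carrier or the rack, and the beaker and timer are left where they were.

Things in the scene. Friction and masses are not known exactly. Their poses are not given: they have to be found in the camera images.
- rack: white plastic storage rack, fixed to the bench, base 75 x 170 mm. Four upright slots 42 mm apart along its y: channels 36 mm long along its x, 10 mm wide, lips flared to about 20 mm at the top; slot floor 14 mm, lip tops 48 mm above the bench. A plate stands in a slot with its thickness along the rack's y. Origin: middle of the underside; z up
- mat: black rubber mat 130 x 270 x 4 mm, fixed to the bench, the carrier's place (its length, own y, along the carrier's). Origin: middle of the underside
- tray_floor (a point): middle of the floor of the spring scale's steel tray, z up, its length along y. Tray 78 x 214 mm inside, rim 7 mm high, floor 98 mm above the bench when unloaded, over a fixed grey housing 36 mm high. With the carrier on it, it sinks about 5 mm per further 75 g (55 mm at most), straight down, and rests within about 1 s. Own -x: front, with a slim column 132 mm high at x = -83 mm
- pointer (a point): tip of the black pointer blade (2 mm thick) that is fixed to the tray, sticks out in front (own -x of the tray) between the two posts of the scale's column and sinks with the tray
- index (a point): middle of the gap of the brass index fork on the column: two level prongs, 10.5 mm clear between them, one above and one below where the pointer must come to rest (pointer within 4 mm above or below this point). The fork stays where it was set; the setting differs each time
- carrier: loose aluminium carrier, about 350 g, base 64 x 200 mm. Four slots at y = -84, -42, +42, +84 mm in its frame, made like the rack's (floor 14 mm, lip tops 48 mm above its underside); in the middle a lifting fin. Origin: middle of the underside; z up. Fits the scale's tray with 7 mm to spare on each side, either way round; plates in it clear the tray's rim
- fin_top (a point): middle of the top edge of the carrier's lifting fin: its upper 42 mm is a black plastic grip 12 mm thick along the carrier's y and 54 mm wide along its x, its top 84 mm above the carrier's underside; take it from above across the 12 mm, with a firm grip (loaded, the carrier weighs up to 0.95 kg)
- rack_slot0 (a point): middle of the floor of rack slot 0; axes as the rack's
- rack_slot1 (a point): middle of the floor of rack slot 1; axes as the rack's
- rack_slot2 (a point): middle of the floor of rack slot 2; axes as the rack's
- rack_slot3 (a point): middle of the floor of rack slot 3; axes as the rack's
- carrier_slot0 (a point): middle of the floor of carrier slot 0; axes as the carrier's
- carrier_slot1 (a point): middle of the floor of carrier slot 1; axes as the carrier's
- carrier_slot2 (a point): middle of the floor of carrier slot 2; axes as the carrier's
- carrier_slot3 (a point): middle of the floor of carrier slot 3; axes as the carrier's
- full_0: full aluminium ballast plate 100 mm wide (own x), 8 mm thick (own y), 70 mm high (z), 150 g: sinks the tray by about 10 mm. Origin: middle of its lower edge. In a slot it may lean up to 5 degrees; take it from above by its top edge, across the 8 mm
- full_1: full aluminium ballast plate 100 mm wide (own x), 8 mm thick (own y), 70 mm high (z), 150 g: sinks the tray by about 10 mm. Origin: middle of its lower edge. In a slot it may lean up to 5 degrees; take it from above by its top edge, across the 8 mm
- full_2: full aluminium ballast plate 100 mm wide (own x), 8 mm thick (own y), 70 mm high (z), 150 g: sinks the tray by about 10 mm. Origin: middle of its lower edge. In a slot it may lean up to 5 degrees; take it from above by its top edge, across the 8 mm
- full_3: full aluminium ballast plate 100 mm wide (own x), 8 mm thick (own y), 70 mm high (z), 150 g: sinks the tray by about 10 mm. Origin: middle of its lower edge. In a slot it may lean up to 5 degrees; take it from above by its top edge, across the 8 mm
- half_0: half ballast plate, the same but 50 mm wide, 75 g: sinks the tray by about 5 mm. Origin: middle of its lower edge. May be absent
- half_1: half ballast plate, the same but 50 mm wide, 75 g: sinks the tray by about 5 mm. Origin: middle of its lower edge. May be absent
- half_2: half ballast plate, the same but 50 mm wide, 75 g: sinks the tray by about 5 mm. Origin: middle of its lower edge. May be absent
- beaker: glass beaker 78 mm high, bystander
- stopwatch_1: white desk timer 70 x 62 x 22 mm, bystander
There are look-alikes about, which are no part of the job. What is shaped like the half_2 but orange is not meant.

How it is judged:
On the way:
1. the carrier stands in the tray, every plate in a slot, the hand off, and the pointer rests in the gap of the index fork for half a second (z of carrier in the frame of tray_floor between -0.004 and 0.004 m and horizontal distance between carrier and tray_floor below 0.014 m and z of pointer in the frame of index between -0.004 and 0.004 m and contact force between the fingers and anything else below 0.2 N and angle between carrier's own z axis and vertical below 0.05 rad and linear speed of carrier below 0.02 m/s and (distance between full_0 and rack_slot0 below 0.018 m or distance between full_0 and rack_slot1 below 0.018 m or distance between full_0 and rack_slot2 below 0.018 m or distance between full_0 and rack_slot3 below 0.018 m or distance between full_0 and carrier_slot0 below 0.018 m or distance between full_0 and carrier_slot1 below 0.018 m or distance between full_0 and carrier_slot2 below 0.018 m or distance between full_0 and carrier_slot3 below 0.018 m) and angle between each of full_0, full_1, full_2, full_3, half_0, half_1, half_2's own z axis and vertical below 0.15 rad and (distance between full_1 and rack_slot0 below 0.018 m or distance between full_1 and rack_slot1 below 0.018 m or distance between full_1 and rack_slot2 below 0.018 m or distance between full_1 and rack_slot3 below 0.018 m or distance between full_1 and carrier_slot0 below 0.018 m or distance between full_1 and carrier_slot1 below 0.018 m or distance between full_1 and carrier_slot2 below 0.018 m or distance between full_1 and carrier_slot3 below 0.018 m) and (distance between full_2 and rack_slot0 below 0.018 m or distance between full_2 and rack_slot1 below 0.018 m or distance between full_2 and rack_slot2 below 0.018 m or distance between full_2 and rack_slot3 below 0.018 m or distance between full_2 and carrier_slot0 below 0.018 m or distance between full_2 and carrier_slot1 below 0.018 m or distance between full_2 and carrier_slot2 below 0.018 m or distance between full_2 and carrier_slot3 below 0.018 m) and (distance between full_3 and rack_slot0 below 0.018 m or distance between full_3 and rack_slot1 below 0.018 m or distance between full_3 and rack_slot2 below 0.018 m or distance between full_3 and rack_slot3 below 0.018 m or distance between full_3 and carrier_slot0 below 0.018 m or distance between full_3 and carrier_slot1 below 0.018 m or distance between full_3 and carrier_slot2 below 0.018 m or distance between full_3 and carrier_slot3 below 0.018 m) and (distance between half_0 and rack_slot0 below 0.018 m or distance between half_0 and rack_slot1 below 0.018 m or distance between half_0 and rack_slot2 below 0.018 m or distance between half_0 and rack_slot3 below 0.018 m or distance between half_0 and carrier_slot0 below 0.018 m or distance between half_0 and carrier_slot1 below 0.018 m or distance between half_0 and carrier_slot2 below 0.018 m or distance between half_0 and carrier_slot3 below 0.018 m) and (distance between half_1 and rack_slot0 below 0.018 m or distance between half_1 and rack_slot1 below 0.018 m or distance between half_1 and rack_slot2 below 0.018 m or distance between half_1 and rack_slot3 below 0.018 m or distance between half_1 and carrier_slot0 below 0.018 m or distance between half_1 and carrier_slot1 below 0.018 m or distance between half_1 and carrier_slot2 below 0.018 m or distance between half_1 and carrier_slot3 below 0.018 m) and (distance between half_2 and rack_slot0 below 0.018 m or distance between half_2 and rack_slot1 below 0.018 m or distance between half_2 and rack_slot2 below 0.018 m or distance between half_2 and rack_slot3 below 0.018 m or distance between half_2 and carrier_slot0 below 0.018 m or distance between half_2 and carrier_slot1 below 0.018 m or distance between half_2 and carrier_slot2 below 0.018 m or distance between half_2 and carrier_slot3 below 0.018 m)), for 0.5 s.
At the end, for the whole second after the job is handed in: The carrier stands level on its mat, within 35 mm across and 40 mm along of the mat's middle; every plate stands upright (within 0.15 rad) on the floor of a slot of the carrier or rack, within 18 mm of the slot's middle; all at rest (z of carrier in the frame of mat between 0 and 0.008 m and x of carrier in the frame of mat between -0.035 and 0.035 m and y of carrier in the frame of mat between -0.04 and 0.04 m and angle between carrier's own z axis and vertical below 0.05 rad and linear speed of carrier below 0.02 m/s and (distance between full_0 and rack_slot0 below 0.018 m or distance between full_0 and rack_slot1 below 0.018 m or distance between full_0 and rack_slot2 below 0.018 m or distance between full_0 and rack_slot3 below 0.018 m or distance between full_0 and carrier_slot0 below 0.018 m or distance between full_0 and carrier_slot1 below 0.018 m or distance between full_0 and carrier_slot2 below 0.018 m or distance between full_0 and carrier_slot3 below 0.018 m) and angle between each of full_0, full_1, full_2, full_3, half_0, half_1, half_2's own z axis and vertical below 0.15 rad and (distance between full_1 and rack_slot0 below 0.018 m or distance between full_1 and rack_slot1 below 0.018 m or distance between full_1 and rack_slot2 below 0.018 m or distance between full_1 and rack_slot3 below 0.018 m or distance between full_1 and carrier_slot0 below 0.018 m or distance between full_1 and carrier_slot1 below 0.018 m or distance between full_1 and carrier_slot2 below 0.018 m or distance between full_1 and carrier_slot3 below 0.018 m) and (distance between full_2 and rack_slot0 below 0.018 m or distance between full_2 and rack_slot1 below 0.018 m or distance between full_2 and rack_slot2 below 0.018 m or distance between full_2 and rack_slot3 below 0.018 m or distance between full_2 and carrier_slot0 below 0.018 m or distance between full_2 and carrier_slot1 below 0.018 m or distance between full_2 and carrier_slot2 below 0.018 m or distance between full_2 and carrier_slot3 below 0.018 m) and (distance between full_3 and rack_slot0 below 0.018 m or distance between full_3 and rack_slot1 below 0.018 m or distance between full_3 and rack_slot2 below 0.018 m or distance between full_3 and rack_slot3 below 0.018 m or distance between full_3 and carrier_slot0 below 0.018 m or distance between full_3 and carrier_slot1 below 0.018 m or distance between full_3 and carrier_slot2 below 0.018 m or distance between full_3 and carrier_slot3 below 0.018 m) and (distance between half_0 and rack_slot0 below 0.018 m or distance between half_0 and rack_slot1 below 0.018 m or distance between half_0 and rack_slot2 below 0.018 m or distance between half_0 and rack_slot3 below 0.018 m or distance between half_0 and carrier_slot0 below 0.018 m or distance between half_0 and carrier_slot1 below 0.018 m or distance between half_0 and carrier_slot2 below 0.018 m or distance between half_0 and carrier_slot3 below 0.018 m) and (distance between half_1 and rack_slot0 below 0.018 m or distance between half_1 and rack_slot1 below 0.018 m or distance between half_1 and rack_slot2 below 0.018 m or distance between half_1 and rack_slot3 below 0.018 m or distance between half_1 and carrier_slot0 below 0.018 m or distance between half_1 and carrier_slot1 below 0.018 m or distance between half_1 and carrier_slot2 below 0.018 m or distance between half_1 and carrier_slot3 below 0.018 m) and (distance between half_2 and rack_slot0 below 0.018 m or distance between half_2 and rack_slot1 below 0.018 m or distance between half_2 and rack_slot2 below 0.018 m or distance between half_2 and rack_slot3 below 0.018 m or distance between half_2 and carrier_slot0 below 0.018 m or distance between half_2 and carrier_slot1 below 0.018 m or distance between half_2 and carrier_slot2 below 0.018 m or distance between half_2 and carrier_slot3 below 0.018 m)); the robot touches nothing.
It fails at once if the index fork is shifted from its setting by more than 4 mm (distance of index from where it was at the start of the episode above 0.004 m).
It fails at once if the beaker is moved more than 25 mm (distance of beaker from where it was at the start of the episode above 0.025 m).
It fails at once if the timer is moved more than 25 mm (distance of stopwatch_1 from where it was at the start of the episode above 0.025 m).
Of half_0, half_1, half_2 only 2 to 3 are there at a start; the rules pass over those that are not, and their reading is None.
At some moment in a run one of carrier may be knocked a few centimetres aside while the robot is not near it.
It also fails if it takes over 210 s, if anything falls off the work surface, if the arm or the gripper's body presses on something with over 40 N, if the wrist force passes 120 N, or if a joint passes its speed limit or range.

ROBOT

A 6-joint arm with a two-finger parallel gripper is mounted at the origin on a cart in front of the work surface, level with it; the furniture and walls round the work are solid. World frame = base frame: x ahead of the robot, y to its left, z up, the work surface at z = 0. Lengths are in m, angles in rad, forces in N, time in s.
With the tool pointing down it reaches from about 0.25 to 0.775 m from the base axis. Payload 4 kg.
Tool frame: the origin (TCP) lies at the very end of the fingers, on their centre line; the grasp point (between the pads) lies 19 mm behind it (arm.pinch_z is the z of the grasp point in the tool frame, in m); z points along the fingers, y is the line along which they close (so a half turn about z gives the same grasp; the last joint's range is limited). The gripper opens to 85 mm and grips with 20 to 120 N. Pads are 22 mm wide; open, the fingers measure 114 mm over their backs; the gripper's body (76 mm by 85 mm) begins 54 mm behind the grasp point. The pads swing forward as they close: fully open they stand 13 mm farther back than shut.
Start: joints at [-1.366, 0.087, 1.371, -0, 1.684, -0.103], TCP at [0.167, -0.524, 0.231] pointing down, gripper open.
Joint ranges: [-3.1, 3.1], [-0.76, 2.03], [0.27, 2.55], [-1.08, 4.22], [0.17, 2.65], [-2.57, 2.57]. Speed limits (rad/s): [2.79, 2.79, 3.14, 3.14, 3.14, 3.14].

INTERFACE

Orientations are given as a rotation vector (axis times angle).
In Python, from workcell import sensors, viewer, workorder, arm gives the robot as it stands. The module is installed in compiled form; this text tells all that it offers.
- The arm moves only by the shell command python3 -m pendant 'ROWS' [OPENING] [FORCE]. ROWS is JSON, a list that holds one entry, the list of rows, each a list of 4 numbers: the shift along the tool's x, y, z in mm, then the turn about the tool's z in rad. In form: [[[tx, ty, tz, spin], ...]]. A call has 1 to 5 rows; each row shifts and turns the commanded pose from where the row before left it, along the tool's axes as they then stand; what a row does not reach is not made up. A row lasts 1/12 s, in which the tool goes at most 41.7 mm and 7.16 degrees, less where a joint would pass 70% of its speed; a pose out of reach is approached as far as the arm can. A call with a gripper value outside its range is refused whole. OPENING is the finger opening in mm, from 0 to 85.4, set as the call begins (- or left out, the last holds). The fingers move at their own pace and stop on an object; FORCE is the grip in N (left out, the last holds). Time passes only in rows, so rows that do not move let the fingers close. It gives the time, the measured TCP pose, the force, the opening and the grip force at its end, in the units of the state.
- sensors.read_state(): the state, without advancing time (a new reading comes with each control period).
- viewer.capture(name): name is "scene" or "top" or "wrist"; returns a dict with "img" (420x560x3 uint8, red, green, blue), "depth" (420x560 float32, m along the optical axis (not along the pixel's ray), 0 where there is no reading), "fov_y" (degrees; the focal length in pixels is half the picture's height over the tangent of half this angle, whatever the lens; pixels are square), "cx", "cy" (the principal point, pixels), "k1" (the pictures are not rectified: a ray, as slopes to the right and down, at radius r is drawn at 1 + k1 r^2 times it, then the intrinsics apply), "cam_to_world" (4x4, takes a point from camera to world coordinates); the wrist camera has in their place "hand_eye" (4x4, takes a point from camera to tool coordinates, whose origin is the TCP and whose axes are the flange's). Camera axes: x right, y up, looking along -z (the intrinsics and any distortion apply to the point x, -y, -z); pixel columns grow to the right and rows downward; lengths in m; the calibration is good to about 2 mm. A picture is of the moment at which its call begins: read the wrist's pose just before it.
- workorder.close_job(): hands the job in; it is judged then, once.
The state is a dict: "time": time; "joint_pos": joint angles; "joint_velocities": joint speeds; "joint_torque": joint torques, N m; "position": TCP position; "eef_rot": TCP orientation; "wrist_force": force on the tool from outside, world axes, zero at the start; "torque": the same for the moment, N m; "finger_gap": finger opening in m; "gripper_force": force on a finger pad.
Only numpy, scipy, OpenCV 4.12 (cv2) and the standard library are available. Lean on these libraries where they do the work, as an engineer would, in place of code of your own. Each camera call takes 0.05 s, during which the arm holds its last target. There are 200 camera calls.

## Working session

There is one attempt and no reset: what is moved stays moved. The work goes in short steps, Python scripts to look and compute and a shell command to move; the robot and the scene stay as the last step left them, time stands still between calls to the robot, and variables do not carry over. Pictures are saved under pics/ and viewed, at most 14 in all, crops included, and the job is handed in when it is done.

```bash
mkdir -p pics; cat > h.py <<'E'
import numpy as np, cv2, json
from workcell import sensors, viewer, workorder, arm
from scipy.spatial.transform import Rotation as R
def cap(name):
    s=sensors.read_state(); c=viewer.capture(name)
    if name=='wrist':
        T=np.eye(4);T[:3,:3]=R.from_rotvec(s['eef_rot']).as_matrix();T[:3,3]=s['position'];c['T']=T@np.array(c['hand_eye'])
    else: c['T']=np.array(c['cam_to_world'])
    return c
def rays(c,uv):
    f=210/np.tan(np.radians(c['fov_y'])/2)
    K=np.array([[f,0,c['cx']],[0,f,c['cy']],[0,0,1.]])
    p=cv2.undistortPoints(np.array(uv,float).reshape(-1,1,2),K,np.array([c['k1'],0,0,0.]))[:,0]
    return np.c_[p[:,0],-p[:,1],-np.ones(len(p))]
def onz(c,uv,z):
    d=rays(c,uv)@c['T'][:3,:3].T;o=c['T'][:3,3];return o+d*((z-o[2])/d[:,2])[:,None]
def cloud(c):
    v,u=np.mgrid[0:420,0:560];d=rays(c,np.c_[u.ravel(),v.ravel()])*c['depth'].reshape(-1,1)
    P=d@c['T'][:3,:3].T+c['T'][:3,3];P[c['depth'].ravel()==0]=np.nan;return P.reshape(420,560,3)
def save(c,n): cv2.imwrite('pics/'+n+'.png',c['img'][:,:,::-1])
E
python3 - <<'E'
from h import *
s=sensors.read_state();print(s['time'],s['position'],s['eef_rot'],arm.pinch_z)
for n in('scene','top','wrist'):
    c=cap(n);save(c,n+'0');print(n,c['fov_y'],c['cx'],c['cy'],c['k1'],c['T'].round(3).tolist(),c['depth'].min(),c['depth'].max())
    np.savez(n+'0.npz',**{k:c[k] for k in c})
a=[cv2.imread('pics/%s0.png'%n) for n in('scene','top')]
E
```

```text
0.0 [ 0.16654087 -0.52366169  0.2301103 ] [-3.10225046e+00 -4.81247237e-01  1.42307473e-04] -0.0187
scene 50.393769172757075 279.34237960288823 214.83373730844465 -0.007602008850007929 [[-0.8, 0.345, -0.491, -0.112], [-0.6, -0.43, 0.674, 0.79], [0.021, 0.834, 0.552, 0.721], [0.0, 0.0, 0.0, 1.0]] 0.0 3.6383526
top 47.173109999514615 281.1637968577389 212.16765630765363 -0.07862887005812466 [[0.007, 0.986, -0.166, 0.25], [-1.0, 0.007, 0.001, 0.002], [0.002, 0.165, 0.986, 1.406], [0.0, 0.0, 0.0, 1.0]] 0.0 2.3736334
wrist 58.8864576598994 276.1262830106424 210.34771269719403 -0.016416745814085015 [[0.303, 0.917, 0.26, 0.232], [-0.953, 0.293, 0.08, -0.503], [-0.003, -0.272, 0.962, 0.373], [0.0, 0.0, 0.0, 1.0]] 0.0 1.5388921
```

View pics/top0.png

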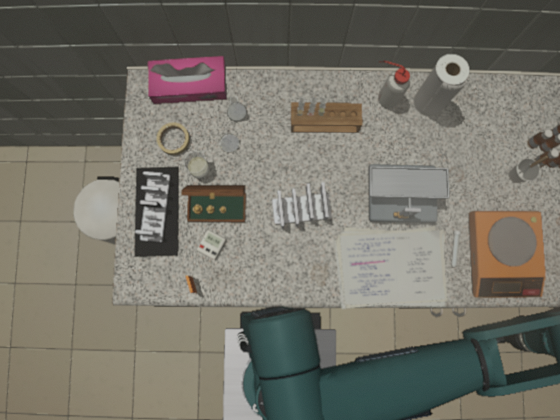

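View pics/scene0.png

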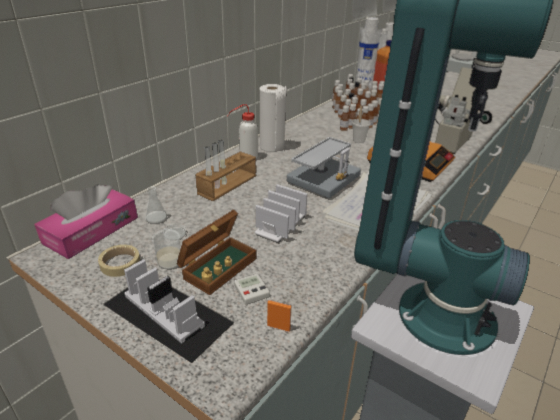

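The top view shows the mat and carrier at left (155,210), the rack at (302,207), and the scale at (408,195) with its column toward the robot. The beaker is at (198,165) and the timer at (211,243). The scene view shows the carrier already holding some plates. I'll enlarge these areas next.

```bash
python3 - <<'E'
from h import *
c=dict(np.load('top0.npz'));c['T']=c['T'];P=cloud(c)
im=cv2.imread('pics/top0.png');s=cv2.imread('pics/scene0.png')
def z(a,u0,v0,u1,v1,w,h): return cv2.resize(a[v0:v1,u0:u1],(w,h),interpolation=cv2.INTER_CUBIC)
A=z(im,125,160,205,260,240,300);B=z(im,262,175,342,235,280,210);B=cv2.copyMakeBorder(B,0,90,0,0,0);C=z(im,360,160,453,229,280,208);C=cv2.copyMakeBorder(C,0,92,0,0,0)
D=z(s,100,255,250,355,400,267);E=z(s,245,130,365,250,267,267);E=cv2.copyMakeBorder(E,0,0,0,133,0)
o=np.vstack([np.hstack([A,B,C]),cv2.copyMakeBorder(np.hstack([D,E]),0,0,0,0,0)]) ;cv2.imwrite('pics/z1.png',o)
def box(n,u0,v0,u1,v1,zl,zh,pred=None):
    p=P[v0:v1,u0:u1].reshape(-1,3);m=(p[:,2]>zl)&(p[:,2]<zh);q=p[m]
    r=cv2.minAreaRect(q[:,:2].astype(np.float32)*1000);print(n,len(q),'c',np.round(r[0],1),'size',np.round(r[1],1),'ang',round(r[2],1),'z',np.percentile(q[:,2],[5,50,95]).round(4))
g=c['img'].max(2);m=(g<40).astype(np.uint8);m[:,:130]=0;m[:,185:]=0;m[:160]=0;m[262:]=0
k,l,st,_=cv2.connectedComponentsWithStats(m);i=1+st[1:,4].argmax();v,u=np.nonzero(l==i)
q=onz(c,np.c_[u,v],.004);r=cv2.minAreaRect(q[:,:2].astype(np.float32)*1000);print('mat',r)
box('carrier base',135,165,180,250,.008,.03)
box('carrier lips',135,165,180,250,.046,.06)
box('carrier high',135,165,180,250,.08,.11)
box('rack lips',268,180,335,232,.04,.055)
box('rack low',268,180,335,232,.006,.03)
box('plates',268,180,335,232,.07,.1)
box('tray',365,160,450,225,.085,.115)
box('col',365,190,450,230,.118,.15)
E
```

```text
mat ((504.3510437011719, 376.5732727050781), (6.0515007972717285, 24.062400817871094), 0.39590537548065186)
carrier base 1029 c [496.  368.8] size [249.1 130.4] ang 1.9 z [0.0085 0.0174 0.0236]
carrier lips 184 c [496.7 373.3] size [ 50.4 194.5] ang 85.7 z [0.0465 0.0507 0.0585]
carrier high 246 c [496.3 373.1] size [ 51.9 177.2] ang 85.1 z [0.0826 0.087  0.0918]
rack lips 255 c [496.9 -59.3] size [103.  152.7] ang 13.0 z [0.0411 0.0462 0.0519]
rack low 851 c [507.  -55.7] size [193.6 145.3] ang 89.1 z [0.0078 0.0135 0.0198]
plates 440 c [497.8 -59.2] size [106.9 138.8] ang 9.2 z [0.0757 0.0829 0.0873]
tray 2518 c [ 528.4 -355.9] size [226.3 146.2] ang 88.8 z [0.093  0.0977 0.1046]
col 68 c [ 474.1 -354.8] size [42.5 10. ] ang 90.0 z [0.1227 0.1304 0.1357]
```

View pics/z1.png

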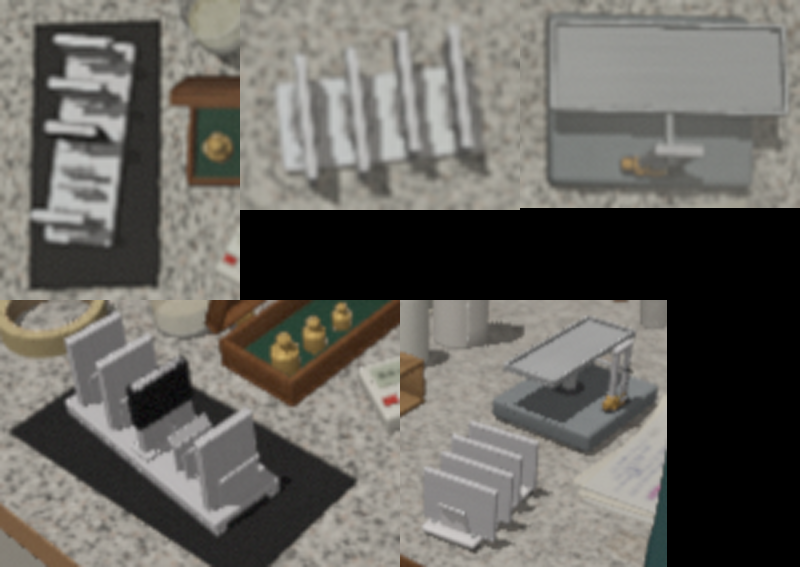

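The carrier holds three half plates: two in the far slots and one in the near end slot, with the slot next to the fin on the near side empty. The rack holds four full plates. I'll move over the carrier now.

```bash
P="python3 -m pendant"
$P '[[[21,-27,-4,0],[21,-27,-4,0],[21,-27,-4,0],[21,-27,-4,0],[21,-27,-4,0]]]' 85
for i in 1 2 3 4; do $P '[[[21,-27,0,0],[21,-27,0,0],[21,-27,0,0],[21,-27,0,0],[21,-27,0,0]]]' | tail -c 250 ; done
$P '[[[21,-27,0,0],[21,-27,0,0],[21,-27,0,0]]]'
$P '[[[0,0,0,-0.118],[0,0,0,-0.118],[0,0,0,-0.118],[0,0,0,-0.118],[0,0,0,-0.118]]]'
$P '[[[0,0,0,-0.118],[0,0,0,-0.118],[0,0,0,-0.118],[0,0,0,-0.118],[0,0,0,-0.118]]]' 30
```

```text
time: 0.57
position: [0.2259, -0.362, 0.251]
eef_rot: [-3.104, -0.48, 0.0]
wrist_force: [0.5, 0.1, -0.3]
finger_gap: 0.0849
gripper_force: 0.0
time: 0.98
position: [0.285, -0.2016, 0.2511]
eef_rot: [3.105, 0.48, 0.0]
wrist_force: [0.4, 0.2, 0.8]
finger_gap: 0.0849
gripper_force: 0.0
time: 1.4
position: [0.3441, -0.0411, 0.2513]
eef_rot: [3.104, 0.481, 0.001]
wrist_force: [1.6, -0.0, 0.1]
finger_gap: 0.0851
gripper_force: 0.0
time: 1.82
position: [0.4033, 0.1196, 0.2511]
eef_rot: [3.104, 0.482, -0.0]
wrist_force: [0.8, -0.7, 0.8]
finger_gap: 0.0851
gripper_force: 0.0
time: 2.23
position: [0.4625, 0.2799, 0.2507]
eef_rot: [3.104, 0.482, -0.001]
wrist_force: [0.4, -0.5, 1.0]
finger_gap: 0.085
gripper_force: 0.0
time: 2.48
position: [0.4981, 0.3761, 0.2506]
eef_rot: [3.104, 0.482, -0.001]
wrist_force: [1.1, 0.5, -0.2]
finger_gap: 0.0848
gripper_force: 0.0
time: 2.9
position: [0.4978, 0.3746, 0.2504]
eef_rot: [2.826, 1.372, -0.002]
wrist_force: [1.2, -0.8, -0.3]
finger_gap: 0.085
gripper_force: 0.0
time: 3.32
position: [0.4978, 0.3743, 0.2506]
eef_rot: [-2.305, -2.134, 0.002]
wrist_force: [0.4, 0.2, 0.6]
finger_gap: 0.0298
gripper_force: 0.0
```

```bash
cat >> h.py <<'E'
def yaw(): 
    M=R.from_rotvec(sensors.read_state()['eef_rot']).as_matrix();return np.arctan2(M[1,0],M[0,0]),M
def go(x,y,z,psi=None):
    s=sensors.read_state();p,M=yaw();d=M.T@(np.array([x,y,z])-s['position'])*1000
    print('go tool mm',d.round(1),'spin',None if psi is None else round(p-psi,4),'t',s['time'],'pos',np.round(s['position'],4),'psi deg',np.degrees(p).round(1))
E
python3 - <<'E'
from h import *
c=cap('wrist');save(c,'w1');np.savez('w1.npz',**c);P=cloud(c)
q=P.reshape(-1,3);near=(abs(q[:,0]-.497)<.13)&(abs(q[:,1]-.373)<.09)
for n,a,b in(('mid',.082,.1),('lips',.047,.056)):
    m=near&(q[:,2]>a)&(q[:,2]<b);r=cv2.minAreaRect(q[m,:2].astype(np.float32)*1000);print(n,m.sum(),np.round(r[0],1),np.round(r[1],1),r[2])
top=(P[:,:,2]>.078)&(P[:,:,2]<.1)&near.reshape(420,560)
k,l,st,_=cv2.connectedComponentsWithStats(top.astype(np.uint8))
for i in range(1,k):
    if st[i,4]>80:
        t=P[l==i];r=cv2.minAreaRect(t[:,:2].astype(np.float32)*1000);print(st[i],np.round(r[0],1),np.round(r[1],1),round(r[2],1),np.median(t[:,2]).round(4),c['img'][l==i].mean(0).round())
go(.497,.373,.2)
# tray & column from top image
c=dict(np.load('top0.npz'));P=cloud(c);t=P[165:200,365:450].reshape(-1,3);m=(t[:,2]>.09)&(t[:,2]<.112)
r=cv2.minAreaRect(t[m,:2].astype(np.float32)*1000);print('tray',r)
m=((P[:,:,2]<.012)&(c['img'].max(2)<45));m[:,:130]=0;m[:,185:]=0;m[:160]=0;m[262:]=0
r=cv2.minAreaRect(P[cv2.morphologyEx(m.astype(np.uint8),cv2.MORPH_OPEN,np.ones((3,3)))>0][:,:2].astype(np.float32)*1000);print('mat',r)
E
```

```text
mid 2692 [498.1 374. ] [ 53.6 175.8] 85.59121704101562
lips 1505 [498.6 376. ] [ 49.6 171.5] 85.51412200927734
[171 158  17  60 715] [414.9 382.3] [49.8  8.5] 86.2 0.0879 [211. 209. 209.]
[271 158  14  64 874] [498.3 374. ] [53.5 11.2] 85.9 0.0879 [111. 108. 110.]
[321 159  13  60 634] [540.4 371.8] [50.2  8.3] 86.1 0.0881 [229. 226. 227.]
[369 158  15  60 660] [581.6 369.5] [49.8  8.3] 86.5 0.0879 [213. 211. 211.]
go tool mm [-1.4 -0.7 50.6] spin None t 3.3667 pos [0.4978 0.3744 0.2506] psi deg 85.8
tray ((555.1929931640625, -356.41412353515625), (226.3613739013672, 92.52893829345703), 88.91324615478516)
mat ((526.3160400390625, 334.29083251953125), (93.08855438232422, 12.606274604797363), 0.6747161149978638)
```

View pics/w1.png

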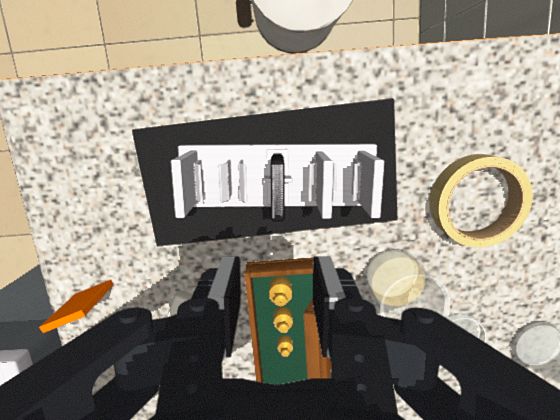

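Wrist view: the fin is at (278,185), between the plate in the left end slot and the two on the right. The mat corners are (133,130), (393,99), (397,219) and (157,244). The measured fin centre is (498.3, 374.0) and its top is at 88 mm, as it should be. Next I descend and grip.

```bash
P="python3 -m pendant"
$P '[[[0,0,35,0],[0,0,35,0],[0,0,35,0],[0,0,30,0],[0,0,25,0]]]' 30 >/dev/null
$P '[[[0,0,20,0],[0,0,14,0],[0,0,0,0]]]'
$P '[[[0,0,0,0],[0,0,0,0],[0,0,0,0],[0,0,0,0]]]' 0 110
$P '[[[0,0,-5,0],[0,0,-10,0],[0,0,-20,0],[0,0,-25,0],[0,0,-25,0]]]'
$P '[[[0,0,-25,0],[0,0,-25,0],[0,0,-25,0],[0,0,-20,0],[0,0,0,0]]]'
python3 - <<'E'
from h import *
c=dict(np.load('w1.npz'));q=onz(c,[(133,130),(393,99),(397,219),(157,244)],.004);print((q*1000).round(),q.mean(0))
go(.555,-.3564,.30,np.radians(-1.1))
c=cap('wrist');save(c,'w2')
E
```

```text
time: 4.03
position: [0.4952, 0.3727, 0.0521]
eef_rot: [-2.313, -2.124, 0.015]
wrist_force: [-0.5, -0.1, -1.5]
finger_gap: 0.0299
gripper_force: 0.0
time: 4.37
position: [0.4982, 0.3746, 0.0579]
eef_rot: [2.312, 2.127, 0.001]
wrist_force: [0.5, 0.4, -4.1]
finger_gap: 0.0104
gripper_force: 107.5
time: 4.78
position: [0.4974, 0.3741, 0.1431]
eef_rot: [-2.312, -2.127, 0.003]
wrist_force: [0.1, -1.0, -5.5]
finger_gap: 0.0101
gripper_force: 107.5
time: 5.2
position: [0.4998, 0.3756, 0.245]
eef_rot: [2.31, 2.126, 0.019]
wrist_force: [0.3, 0.9, -4.3]
finger_gap: 0.0103
gripper_force: 107.6
[[354. 431.   4.]
 [620. 441.   4.]
 [625. 314.   4.]
 [358. 305.   4.]] [0.48932357 0.37250683 0.004     ]
go tool mm [-724.5  116.3  -59.1] spin 1.507 t 5.2 pos [0.4998 0.3756 0.245 ] psi deg 85.2
```

```bash
P="python3 -m pendant"
$P '[[[-10,2,0,0],[-20,3,0,0],[-30,5,0,0],[-30,5,0,0],[-30,5,0,0]]]'>/dev/null
for i in 1 2 3; do $P '[[[-30,5,0,0],[-30,5,0,0],[-30,5,0,0],[-30,5,0,0],[-30,5,0,0]]]' >/dev/null; done
$P '[[[-30,5,0,0],[-30,4,0,0],[-30,4,0,0],[-20,3,0,0],[-10,2,0,0]]]'
$P '[[[0,0,0,0.06],[0,0,0,0.1],[0,0,0,0.12],[0,0,0,0.12],[0,0,0,0.12]]]'>/dev/null
$P '[[[0,0,0,0.12],[0,0,0,0.12],[0,0,0,0.12],[0,0,0,0.12],[0,0,0,0.12]]]'>/dev/null
$P '[[[0,0,0,0.12],[0,0,0,0.12],[0,0,0,0.1],[0,0,0,0.05],[0,0,0,0]]]'
python3 - <<'E'
from h import *
go(.555,-.3564,.20,np.radians(-1.1))
c=cap('scene');save(c,'s1');c=cap('wrist');save(c,'w3');np.savez('w3.npz',**c)
a=cv2.imread('pics/w2.png')[100:300,130:450];b=cv2.imread('pics/w3.png');s=cv2.resize(cv2.imread('pics/s1.png')[60:220,250:450],(400,320),interpolation=cv2.INTER_CUBIC)
o=np.zeros((600,800,3),np.uint8);o[:200,:320]=a;o[:320,330:730]=s;o[325:600,:367]=cv2.resize(b,(367,275));cv2.imwrite('pics/z2.png',o)
E
```

```text
time: 7.33
position: [0.5511, -0.3256, 0.2333]
eef_rot: [-2.312, -2.119, 0.005]
wrist_force: [-0.7, 1.0, -5.9]
finger_gap: 0.0104
gripper_force: 107.5
time: 8.58
position: [0.5524, -0.3215, 0.235]
eef_rot: [-3.139, 0.035, 0.006]
wrist_force: [-0.0, 0.2, -6.3]
finger_gap: 0.0102
gripper_force: 107.5
go tool mm [ 3.5 34.9 34.9] spin -0.0033 t 8.5833 pos [ 0.5524 -0.3215  0.235 ] psi deg -1.3
```

View pics/z2.png

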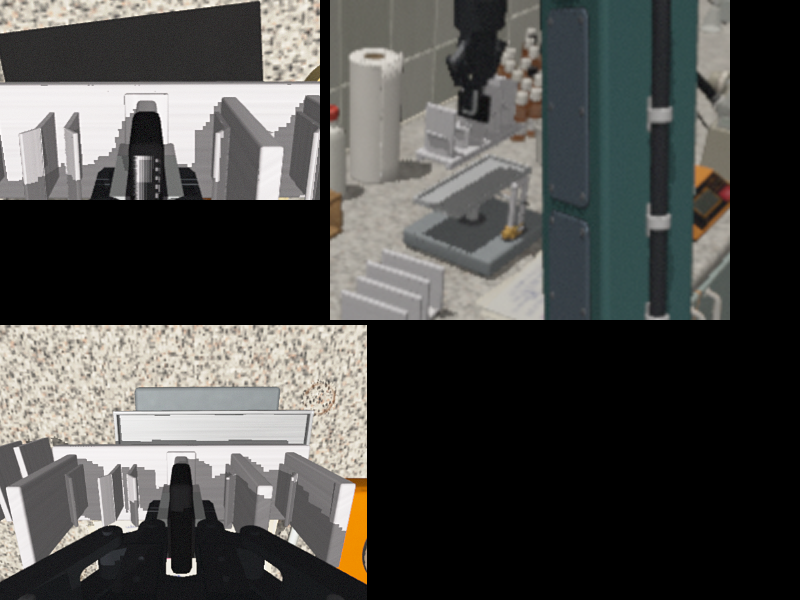

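```bash
python3 - <<'E'
from h import *
c=dict(np.load('w3.npz'));P=cloud(c)[60:190]
for a,b in((.093,.101),(.1025,.11)):
    m=(P[:,:,2]>a)&(P[:,:,2]<b)&(abs(P[:,:,0]-.57)<.08)&(abs(P[:,:,1]+.35)<.15);t=P[m];print(len(t),(np.percentile(t,[1,99],axis=0)*1000).round(1).tolist())
E
```

```text
13022 [[563.9, -463.9, 96.6], [599.5, -251.9, 100.1]]
2339 [[564.9, -467.9, 102.8], [603.5, -247.1, 106.8]]
```

```bash
P="python3 -m pendant"
$P '[[[3,12,0,0],[3,12,0,0],[2,12,5,0],[0,0,20,0],[0,0,20,0]]]'
$P '[[[0,0,20,0],[0,0,10,0],[0,0,0,0]]]'
python3 - <<'E'
from h import *
go(.560,-.3577,.155)
c=cap('top');save(c,'t2');P=cloud(c)
t=P[150:205,350:460].reshape(-1,3);m=(t[:,2]>.09)&(t[:,2]<.112);print((np.percentile(t[m],[1,99],axis=0)*1000).round(1).tolist())
cs=cap('scene');save(cs,'s2')
a=cv2.resize(c['img'][145:235,350:465,::-1],(460,360),interpolation=cv2.INTER_CUBIC);b=cv2.resize(cs['img'][120:220,270:370,::-1],(340,340),interpolation=cv2.INTER_CUBIC)
o=np.zeros((360,800,3),np.uint8);o[:,:460]=a;o[:340,460:]=b;cv2.imwrite('pics/z3.png',o)
E
```

```text
time: 9.1
position: [0.561, -0.3611, 0.1927]
eef_rot: [3.139, -0.036, 0.004]
wrist_force: [-0.0, 0.1, -6.4]
finger_gap: 0.0101
gripper_force: 107.6
time: 9.35
position: [0.5587, -0.3581, 0.1573]
eef_rot: [-3.136, 0.035, 0.011]
wrist_force: [-0.8, 1.2, -6.2]
finger_gap: 0.0105
gripper_force: 107.6
go tool mm [ 1.3 -0.5  2.2] spin None t 9.35 pos [ 0.5587 -0.3581  0.1573] psi deg -1.3
[[513.3, -437.6, 92.4], [601.9, -243.6, 111.4]]
```

View pics/z3.png

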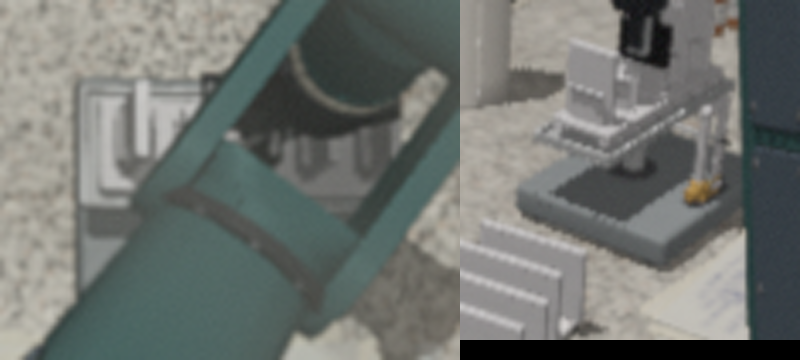

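The top view shows the carrier's left end about centred inside the tray rim at (80–100, 90–210), and the scene view shows it just over the tray. I'll lower it while watching the force.

```bash
P="python3 -m pendant"
$P '[[[1,0,5,0],[0,0,5,0],[0,0,5,0],[0,0,0,0]]]' | sed -n '1,2p;4p'
for i in 1 2 3; do $P '[[[0,0,5,0],[0,0,5,0],[0,0,0,0]]]' | sed -n '2p;4p'; done
```

```text
time: 9.78
position: [0.562, -0.359, 0.1475]
wrist_force: [0.4, -0.5, -2.7]
position: [0.5619, -0.3589, 0.137]
wrist_force: [1.8, -0.7, -1.0]
position: [0.5619, -0.3589, 0.1266]
wrist_force: [2.2, 0.5, 0.2]
position: [0.5619, -0.3589, 0.1165]
wrist_force: [2.4, -1.4, 1.2]
```

```bash
P="python3 -m pendant"
$P '[[[0,0,-5,0],[0,0,-3,0],[0,0,0,0]]]' | sed -n '2p;4p'
$P '[[[0,0,0,0],[0,0,0,0],[0,0,0,0],[0,0,0,0]]]' 30
$P '[[[0,0,-15,0],[0,0,-25,0],[0,0,-30,0],[0,0,-35,0],[0,0,-35,0]]]' | sed -n '2p;4p'
$P '[[[-20,30,-10,0],[-20,30,0,0],[-20,30,0,0],[-20,30,0,0],[-20,30,0,0]]]'>/dev/null
$P '[[[-20,30,0,0],[-20,30,0,0],[-20,0,0,0],[0,0,0,0]]]' | sed -n '1,4p'
python3 - <<'E'
from h import *
c=cap('top');save(c,'t3');np.savez('t3.npz',**c)
cs=cap('scene');save(cs,'s3');np.savez('s3.npz',**cs);cw=cap('wrist');save(cw,'w4');np.savez('w4.npz',**cw)
a=cv2.resize(c['img'][150:230,355:460,::-1],(420,320),interpolation=cv2.INTER_CUBIC);b=cv2.resize(cs['img'][130:210,280:370,::-1],(360,320),interpolation=cv2.INTER_CUBIC)
o=np.zeros((600,800,3),np.uint8);o[:320,:420]=a;o[:320,420:780]=b;o[325:600,:367]=cv2.resize(cw['img'][:,:,::-1],(367,275));cv2.imwrite('pics/z4.png',o)
E
```

```text
position: [0.5618, -0.3588, 0.1268]
wrist_force: [0.7, -0.2, 0.2]
time: 11.12
position: [0.5612, -0.3586, 0.1248]
eef_rot: [-3.141, 0.035, 0.002]
wrist_force: [0.6, -0.5, 0.2]
finger_gap: 0.0301
gripper_force: 0.0
position: [0.561, -0.3584, 0.2657]
wrist_force: [1.0, -0.2, 0.5]
time: 12.28
position: [0.3924, -0.5674, 0.2737]
eef_rot: [-3.139, 0.045, 0.006]
wrist_force: [0.7, -0.0, 0.0]
```

View pics/z4.png

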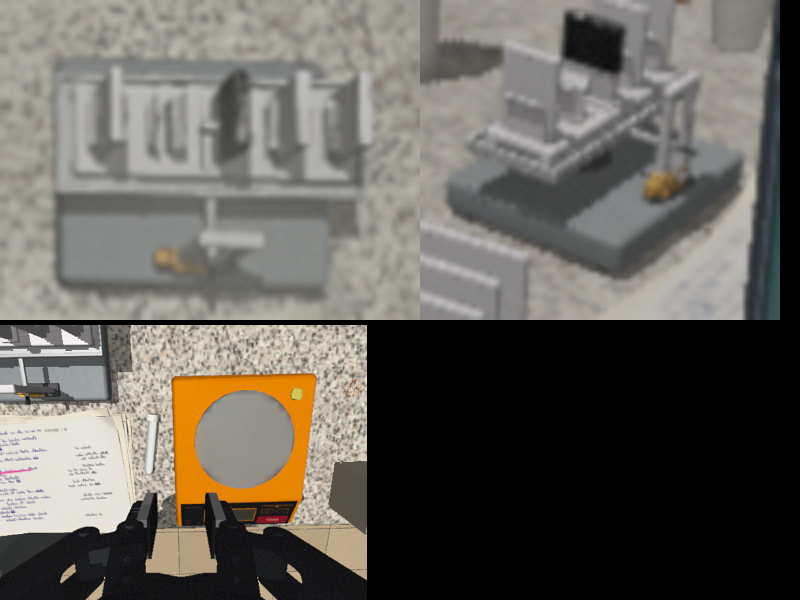

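The carrier is seated in the tray, which sank straight. The brass fork is at about z4 (660,185) in the scene crop and at the left edge of the wrist view. I'll bring the wrist camera over the column to get the heights.

```bash
P="python3 -m pendant"
$P '[[[0,-30,0,0],[0,-30,0,0],[0,-30,0,0],[0,-30,0,0],[0,-30,0,0]]]'>/dev/null
$P '[[[0,-30,-10,0],[0,-20,-10,0],[0,-10,0,0],[0,0,0,0]]]' 60| sed -n '1,4p'
cat > look.py <<'E'
from h import *
import sys
n=sys.argv[1];c=cap('wrist');save(c,n);np.savez(n+'.npz',**c);P=cloud(c)
hsv=cv2.cvtColor(c['img'],cv2.COLOR_RGB2HSV)
x,y,z=P[:,:,0],P[:,:,1],P[:,:,2]
reg=(abs(x-.477)<.05)&(abs(y+.357)<.06)
br=reg&(hsv[:,:,0]>10)&(hsv[:,:,0]<32)&(hsv[:,:,1]>90)
for nm,m in(('brass',br),('dark',reg&(hsv[:,:,2]<50))):
    k,l,st,_=cv2.connectedComponentsWithStats(m.astype(np.uint8))
    for i in range(1,k):
        if st[i,4]>25:
            t=P[l==i]*1000;print(nm,st[i],'med',np.median(t,0).round(1),'p5',np.percentile(t,5,0).round(1),'p95',np.percentile(t,95,0).round(1))
f=(abs(x-.56)<.04)&(abs(y+.358)<.104);print('tray floor/carrier levels hist',np.histogram(z[f],np.arange(.06,.18,.005)))
v,u=np.nonzero(reg);print(u.min(),u.max(),v.min(),v.max())
u0,u1,v0,v1=max(0,u.min()-20),u.max()+20,max(0,v.min()-20),v.max()+20
cr=c['img'][v0:v1,u0:u1,::-1];s=min(790/cr.shape[1],590/cr.shape[0]);cv2.imwrite('pics/'+n+'z.png',cv2.resize(cr,None,fx=s,fy=s,interpolation=cv2.INTER_CUBIC));print('crop',u0,v0,s)
E
python3 look.py w5
```

```text
time: 13.18
position: [0.403, -0.3528, 0.2973]
eef_rot: [3.139, -0.028, 0.005]
wrist_force: [-1.0, -0.5, -0.2]
brass [244  95  31  17 178] med [ 471.7 -330.3   55.2] p5 [ 467.8 -349.1   40.2] p95 [ 481.7 -322.4   59.3]
dark [283 107  22   5  72] med [ 468.2 -374.7   39.8] p5 [ 466.2 -382.1   38. ] p95 [ 470.4 -363.9   41.6]
dark [275 111   6  11  53] med [ 462.4 -355.7   75.5] p5 [ 457.8 -357.7   74.6] p95 [ 466.9 -353.8   76.8]
tray floor/carrier levels hist (array([   0,    0,   44, 2110,  245, 1412, 5006,  314,  128,  143,  139,
        364,  573,  150,  140,  137,  140,  137,  141,  305,  291,    0,
          0]), array([0.06 , 0.065, 0.07 , 0.075, 0.08 , 0.085, 0.09 , 0.095, 0.1  ,
       0.105, 0.11 , 0.115, 0.12 , 0.125, 0.13 , 0.135, 0.14 , 0.145,
       0.15 , 0.155, 0.16 , 0.165, 0.17 , 0.175]))
212 347 39 147
crop 192 19 3.9864864864864864
```

View pics/w5z.png

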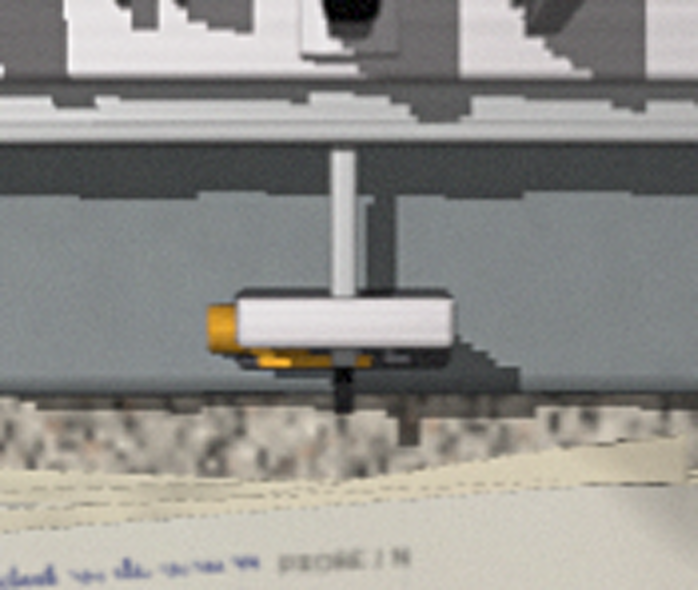

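The black pointer tip is at crop (342,385), with its top surface at about 75.5 mm. The brass fork shows below it: knob at (222,328) and prong at (265–370,360). I'll get the heights of the prong and knob separately.

```bash
python3 - <<'E'
from h import *
c=dict(np.load('w5.npz'));P=cloud(c)*1000;hsv=cv2.cvtColor(c['img'],cv2.COLOR_RGB2HSV)
br=(hsv[:,:,0]>10)&(hsv[:,:,0]<32)&(hsv[:,:,1]>90)
for v in range(94,113):
    r=[(u,*P[v,u].round().astype(int)) for u in range(240,292,4) if br[v,u]];print(v,r)
f=P[60:78,200:360].reshape(-1,3);print('tray',np.histogram(f[:,2],np.arange(60,110,2)))
for n in('s3','s2','w4'):
    try:c=dict(np.load(n+'.npz'))
    except: continue
    Q=cloud(c)*1000;h=cv2.cvtColor(c['img'],cv2.COLOR_RGB2HSV);m=(h[:,:,0]>10)&(h[:,:,0]<32)&(h[:,:,1]>90)&(abs(Q[:,:,0]-475)<30)&(abs(Q[:,:,1]+345)<40)
    v,u=np.nonzero(m)
    for a,b in zip(u,v): print(n,a,b,Q[b,a].round(),c['img'][b,a])
E
```

```text
94 []
95 [(248, np.int64(483), np.int64(-326), np.int64(51))]
96 [(244, np.int64(482), np.int64(-322), np.int64(52)), (248, np.int64(482), np.int64(-326), np.int64(52))]
97 [(244, np.int64(481), np.int64(-322), np.int64(55)), (248, np.int64(481), np.int64(-326), np.int64(54))]
98 [(244, np.int64(480), np.int64(-322), np.int64(55)), (248, np.int64(480), np.int64(-326), np.int64(56))]
99 [(244, np.int64(479), np.int64(-322), np.int64(54)), (248, np.int64(479), np.int64(-326), np.int64(55))]
100 [(244, np.int64(478), np.int64(-322), np.int64(55)), (248, np.int64(478), np.int64(-326), np.int64(55))]
101 [(244, np.int64(477), np.int64(-322), np.int64(54)), (248, np.int64(477), np.int64(-326), np.int64(56))]
102 [(244, np.int64(476), np.int64(-322), np.int64(55)), (248, np.int64(476), np.int64(-326), np.int64(56))]
103 [(244, np.int64(475), np.int64(-322), np.int64(55)), (248, np.int64(475), np.int64(-326), np.int64(53))]
104 [(244, np.int64(474), np.int64(-322), np.int64(55)), (248, np.int64(474), np.int64(-326), np.int64(55))]
105 [(244, np.int64(473), np.int64(-321), np.int64(36)), (248
[... 10712 characters left out ...]
  42]
w4 53 109 [ 467. -356.   57.] [105  79  43]
w4 54 109 [ 467. -358.   59.] [106  78  46]
w4 55 109 [ 467. -358.   57.] [102  78  45]
w4 56 109 [ 467. -359.   57.] [103  77  47]
w4 57 109 [ 467. -360.   57.] [104  79  46]
w4 58 109 [ 467. -360.   56.] [105  75  43]
w4 59 109 [ 467. -362.   58.] [103  78  47]
w4 60 109 [ 467. -363.   58.] [78 60 50]
w4 61 109 [ 467. -355.   43.] [89 71 48]
w4 62 109 [ 467. -358.   45.] [111  85  43]
w4 63 109 [ 467. -358.   44.] [117  87  48]
w4 64 109 [ 467. -359.   44.] [115  87  49]
w4 65 109 [ 467. -360.   44.] [117  88  51]
w4 66 109 [ 467. -361.   44.] [108  80  45]
w4 67 109 [ 467. -362.   44.] [113  84  47]
w4 41 111 [ 466. -356.   76.] [18 15 11]
```

The upper prong's top is at 57.7 mm and the lower prong's top at 44.5 mm, so the gap middle is about 49.8 mm. The pointer is at about 74.5 mm, so it must sink 25 mm, which is +375 g, giving 600 g in all. That means four full plates in the carrier and the three halves in the rack. I'll measure the plate poses from above the carrier and above the rack.

```bash
P="python3 -m pendant"
cat > tops.py <<'E'
from h import *
import sys
# tops.py name zlo zhi xc yc : components of plate/fin tops
n=sys.argv[1];zl,zh,xc,yc=map(float,sys.argv[2:6]);c=cap('wrist');save(c,n);np.savez(n+'.npz',**c);P=cloud(c)
m=(P[:,:,2]>zl)&(P[:,:,2]<zh)&(abs(P[:,:,0]-xc)<.09)&(abs(P[:,:,1]-yc)<.13)
k,l,st,_=cv2.connectedComponentsWithStats(m.astype(np.uint8))
for i in range(1,k):
    if st[i,4]>60:
        t=P[l==i];r=cv2.minAreaRect(t[:,:2].astype(np.float32)*1000);print('n',st[i,4],'c',np.round(r[0],1),'size',np.round(r[1],1),'ang',round(r[2],1),'z',(np.median(t[:,2])*1000).round(1))
s=sensors.read_state();print('t',s['time'],'pos',(np.array(s['position'])*1000).round(1),'psi',np.degrees(yaw()[0]).round(2))
E
$P '[[[20,0,-10,0],[25,0,-10,0],[0,0,0,0]]]' 30>/dev/null
python3 tops.py w6 .151 .17 .56 -.358
$P '[[[0,-20,0,0],[0,-40,0,0],[0,-40,0,0],[0,-40,0,0],[0,-40,0,0]]]'>/dev/null
$P '[[[0,-40,0,0],[0,-40,0,0],[-15,-30,0,0],[-15,0,0,0],[0,0,0,0]]]'>/dev/null
python3 tops.py w7 .078 .095 .5 -.06
python3 - <<'E'
import cv2,numpy as np
cv2.imwrite('pics/z5.png',np.hstack([cv2.resize(cv2.imread('pics/%s.png'%n),(400,300)) for n in('w6','w7')]))
from h import *
c=dict(np.load('w6.npz'));P=cloud(c)*1000;m=(abs(P[:,:,0]-560)<37)&(abs(P[:,:,1]+358)<100);h=np.histogram(P[m][:,2],np.arange(60,170,2));print([(int(b),int(a)) for a,b in zip(*h) if a>300])
c=dict(np.load('w7.npz'));P=cloud(c)*1000;m=(P[:,:,2]>40)&(P[:,:,2]<52)&(abs(P[:,:,0]-500)<90)&(abs(P[:,:,1]+60)<100);print(cv2.minAreaRect(P[m][:,:2].astype(np.float32)))
E
```

```text
time: 13.48
position: [0.4498, -0.3573, 0.3148]
eef_rot: [3.141, -0.032, 0.003]
wrist_force: [-0.3, 0.7, 0.6]
finger_gap: 0.0602
gripper_force: 0.0
n 981 c [ 561.3 -442. ] size [ 8.8 50. ] ang 88.2 z 160.2
n 1218 c [ 559.8 -358.8] size [11.5 53.2] ang 88.7 z 160.3
n 867 c [ 560.8 -399.7] size [ 8.3 49.4] ang 88.8 z 160.3
n 986 c [ 562.7 -274.6] size [ 9. 50.] ang 89.3 z 160.3
t 13.5333 pos [ 448.1 -357.3  314.1] psi -1.22
n 983 c [ 512.1 -120.8] size [99.6  8.6] ang 7.1 z 84.0
n 932 c [508.  -79.6] size [99.6  8.1] ang 6.4 z 84.2
n 920 c [493.1 -39. ] size [100.    8.2] ang 6.5 z 84.2
n 971 c [486.8   2.6] size [100.3   8.7] ang 6.6 z 84.1
t 14.4167 pos [422.4 -65.7 315. ] psi -1.27
[(76, 1188), (88, 2113), (90, 6033), (92, 588), (94, 437), (116, 332), (118, 428), (120, 438), (122, 831), (124, 421), (158, 1127), (160, 2328)]
((498.4906921386719, -59.14673614501953), (100.07196807861328, 153.56277465820312), 11.947712898254395)
```

View pics/z5.png

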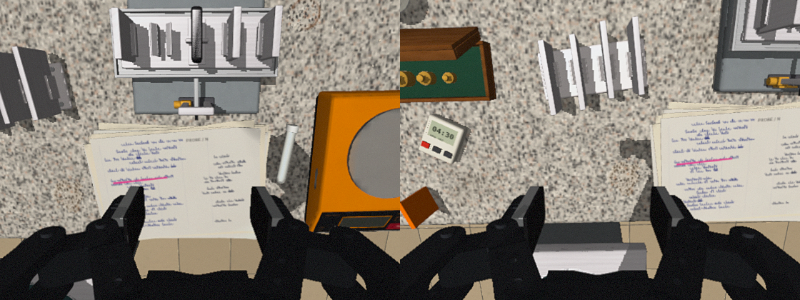

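Left half: the carrier sits squarely in the tray with its empty slot left of the fin. Right half: the four full plates stand upright in the rack. The measured fin centre is (559.8, -358.8) with its top at 160.3 mm. I'll take the first full plate, at (512.1, -120.8), to the empty slot at (560.8, -316.8).

```bash
P="python3 -m pendant"
$P '[[[30,18,20,-0.069],[33,14,30,-0.068],[30,14,30,0],[0,0,35,0],[0,0,35,0]]]' 30 >/dev/null
$P '[[[0,0,30,0],[0,0,20,0],[0,0,0,0]]]'|head -2
python3 - <<'E'
from h import *
go(.5121,-.1208,.053,np.radians(6.6))
E
```

```text
time: 15.08
position: [0.5082, -0.1057, 0.1132]
go tool mm [ 2.9 15.7 60.1] spin -0.003 t 15.0833 pos [ 0.5082 -0.1057  0.1132] psi deg 6.4
```

```bash
P="python3 -m pendant"
$P '[[[3,15,0,-0.003],[0,0,0,0],[0,0,20,0],[0,0,25,0],[0,0,15,0]]]' >/dev/null
$P '[[[0,0,0,0],[0,0,0,0]]]'|head -4
$P '[[[0,0,0,0],[0,0,0,0],[0,0,0,0],[0,0,0,0]]]' 0 60
$P '[[[0,0,-5,0],[0,0,-15,0],[0,0,-25,0],[0,0,-35,0],[0,0,-35,0]]]' >/dev/null
$P '[[[0,0,-35,0],[0,0,-35,0],[0,0,-15,0.069],[0,0,0,0.069],[0,0,0,0]]]' |head -2
python3 - <<'E'
from h import *
go(.5608,-.3168,.200,np.radians(-1.3))
E
```

```text
time: 15.67
position: [0.5168, -0.1201, 0.061]
eef_rot: [-3.136, -0.183, 0.0]
wrist_force: [-0.3, -0.3, 0.4]
time: 16.0
position: [0.5183, -0.1204, 0.063]
eef_rot: [3.134, 0.185, 0.007]
wrist_force: [0.6, -0.4, 5.6]
finger_gap: 0.007
gripper_force: 62.1
time: 16.83
position: [0.5168, -0.1196, 0.2623]
go tool mm [ 48.  196.2  62.5] spin 0.0016 t 16.8333 pos [ 0.5168 -0.1196  0.2623] psi deg -1.2
```

```bash
python3 - <<'E'
from h import *
s=sensors.read_state();print(s['wrist_force'],s['finger_gap'],s['position'])
c=cap('wrist');save(c,'w8');P=cloud(c)*1000;t=np.array(s['position'])*1000
m=(P[:,:,2]>t[2]-80)&(P[:,:,2]<t[2]+60)&(abs(P[:,:,1]-t[1])<9)&(P[:,:,0]>t[0]+13)&(P[:,:,0]<t[0]+80)
q=P[m]-t;print(len(q),np.percentile(q,[1,5,50,95,99],axis=0).round(1))
top=q[q[:,2]>np.percentile(q[:,2],99)-3];print('top y',np.median(top,0).round(1))
low=q[q[:,2]<np.percentile(q[:,2],5)+3];print('low',np.median(low,0).round(1))
E
```

```text
[-0.12636294  0.16984446 -1.34639447] 0.00627794561810531 [ 0.51683902 -0.11961921  0.26227231]
2471 [[ 13.4  -4.5 -40.2]
 [ 15.1  -4.1 -20.2]
 [ 33.3  -0.5  20.9]
 [ 44.2   3.1  22. ]
 [ 44.3   3.5  22.4]]
top y [29.6 -0.4 21.1]
low [ 44.1  -1.  -30.4]
```

View pics/w8.png

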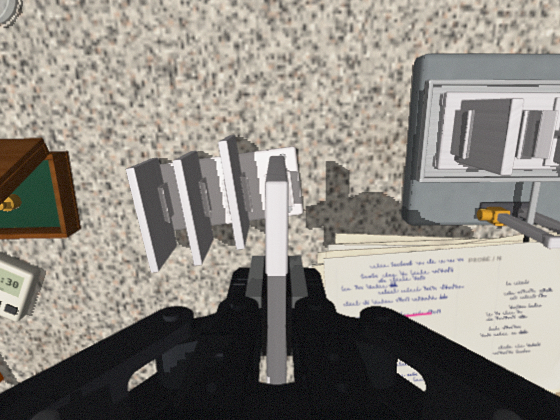

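The plate is held upright, with its top 21 mm above the TCP and its centre 6 mm behind in x. I'll carry it over.

```bash
P="python3 -m pendant"
$P '[[[4,15,0,0],[8,28,0,0],[8,28,0,0],[8,28,0,0],[8,28,0,0]]]' >/dev/null
$P '[[[8,28,0,0],[6,25,0,0],[4,16,0,0],[0,0,20,0],[0,0,20,0]]]' >/dev/null
$P '[[[0,0,15,0],[0,0,0,0],[0,0,0,0]]]'|head -2
python3 - <<'E'
from h import *
go(.5665,-.3164,.1405,np.radians(-1.3))
E
```

```text
time: 17.97
position: [0.5654, -0.3168, 0.2025]
go tool mm [ 1.4 -0.3 62. ] spin 0.0028 t 17.9667 pos [ 0.5654 -0.3168  0.2025] psi deg -1.1
```

```bash
P="python3 -m pendant"
$P '[[[1,0,15,0],[0,0,15,0],[0,0,15,0],[0,0,8,0],[0,0,0,0]]]' |sed -n '2p;4p'
$P '[[[0,0,5,0],[0,0,4,0],[0,0,0,0]]]' |sed -n '2p;4p'
$P '[[[0,0,0,0],[0,0,0,0],[0,0,0,0],[0,0,0,0]]]' 28 | sed -n '2p;4p'
$P '[[[0,0,-15,0],[0,0,-25,0],[0,0,-30,0],[0,0,-30,0],[0,0,-30,0]]]' |head -2
$P '[[[-25,0,-20,0],[-25,0,-20,0],[-25,0,-10,0],[-25,0,0,0],[-12,0,0,0]]]' >/dev/null
$P '[[[0,10,0,0],[0,0,0,0]]]' >/dev/null
python3 tops.py w9 .14 .17 .56 -.358
```

```text
position: [0.5669, -0.3164, 0.1509]
wrist_force: [-0.7, 0.6, -2.4]
position: [0.5677, -0.3169, 0.1438]
wrist_force: [-0.6, -0.0, -1.5]
position: [0.5679, -0.317, 0.1445]
wrist_force: [-1.1, 0.5, -0.2]
time: 19.38
position: [0.5675, -0.3166, 0.2753]
n 1241 c [ 557.2 -316.2] size [ 8.1 90.4] ang 89.2 z 150.5
n 925 c [ 561.1 -441.8] size [ 8.5 49.6] ang 88.7 z 150.1
n 783 c [ 562.5 -274.5] size [ 8.4 49.3] ang 89.2 z 150.4
n 1060 c [ 559.9 -358.4] size [12.1 52.5] ang 89.4 z 150.2
n 830 c [ 560.7 -399.6] size [ 8.6 49.2] ang 88.3 z 150.2
t 20.0167 pos [ 455.6 -325.3  323.6] psi -1.22
```

View pics/w9.png

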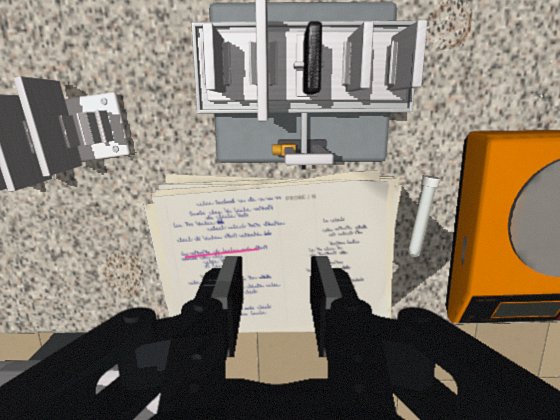

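The first full plate stands in its slot next to the fin at (262,60), its top level with the others, and the tray sank 10.1 mm as expected. The freed rack slot is at (100,127). Next I take the half plate at (562.5, -274.5).

```bash
P="python3 -m pendant"
$P '[[[22,-11,10,0],[22,-11,15,0],[22,-11,15,0],[20,-10,15,0],[20,-10,15,0]]]' 28 >/dev/null
$P '[[[0,0,25,0],[0,0,25,0],[0,0,15,0],[0,0,0,0],[0,0,0,0]]]'|head -2
python3 - <<'E'
from h import *
go(.5625,-.2745,.1195,np.radians(-1.2))
c=dict(np.load('w9.npz'));print(onz(c,[(100,127),(117,95),(130,155)],.048).round(4).tolist())
P=cloud(c)[80:175,60:140].reshape(-1,3)*1000;m=(P[:,2]>44)&(P[:,2]<51);print(np.percentile(P[m],[2,50,98],axis=0).round(1),cv2.minAreaRect(P[m][:,:2].astype(np.float32)))
E
```

```text
time: 20.85
position: [0.5626, -0.273, 0.1867]
go tool mm [ 0.1  1.6 67.2] spin 0.0015 t 20.85 pos [ 0.5626 -0.273   0.1867] psi deg -1.1
[[0.5055, -0.1323, 0.048], [0.5388, -0.1557, 0.048], [0.4739, -0.1617, 0.048]]
[[ 462.3 -134.8   44.1]
 [ 499.4 -110.6   47. ]
 [ 522.1  -84.8   50. ]] ((491.80181884765625, -109.98738098144531), (60.75065612792969, 51.91245651245117), 4.858114242553711)
```

```bash
P="python3 -m pendant"
$P '[[[0,1.5,15,0],[0,0,20,0],[0,0,20,0],[0,0,12,0],[0,0,0,0]]]' >/dev/null
$P '[[[0,0,0,0],[0,0,0,0]]]'|head -4
$P '[[[0,0,0,0],[0,0,0,0],[0,0,0,0],[0,0,0,0]]]' 0 60 | sed -n '2p;4,6p'
$P '[[[0,0,-5,0],[0,0,-15,0],[0,0,-25,0],[0,0,-30,0],[0,0,-30,0]]]' >/dev/null
$P '[[[0,0,-25,0],[0,0,-10,0],[0,0,0,-0.069],[0,0,0,-0.069],[0,0,0,0]]]' |head -4
cat > held.py <<'E'
from h import *
import sys
tx,ty,floor,half,psi=map(float,sys.argv[1:6])  # slot centre mm, floor z mm, half width, slot yaw deg
s=sensors.read_state();c=cap('wrist');P=cloud(c)*1000;t=np.array(s['position'])*1000
_,M=yaw();q=(P.reshape(-1,3)-t)@M  # tool frame
q=q[(abs(q[:,1])<9)&(q[:,0]>13)&(q[:,0]<80)&(q[:,2]<40)&(q[:,2]>-60)]
tz=-np.percentile(q[:,2],2); top=q[q[:,2]<-tz+4]; cx=np.percentile(top[:,0],98)-half; cy=np.median(top[:,1])
print('n',len(q),'top above TCP',tz.round(1),'centre offs tool',cx.round(1),cy.round(1),'fz',s['wrist_force'][2].round(1),'gap',s['finger_gap'].round(4))
off=M@np.array([cx,cy,0]); go((tx-off[0])/1000,(ty-off[1])/1000,(floor+70-tz+1)/1000,np.radians(psi))
E
python3 held.py 507 -121.5 14 25 6.6
```

```text
time: 21.43
position: [0.5635, -0.2757, 0.1237]
eef_rot: [3.14, -0.032, 0.005]
wrist_force: [0.4, -0.4, 1.3]
position: [0.5629, -0.2754, 0.1225]
wrist_force: [0.0, 0.3, 0.3]
finger_gap: 0.0067
gripper_force: 61.6
time: 22.6
position: [0.5622, -0.275, 0.2609]
eef_rot: [-3.135, -0.187, 0.002]
wrist_force: [0.6, -0.3, -0.8]Traceback (most recent call last):
  File "held.py", line 8, in <module>
    print('n',len(q),'top above TCP',tz.round(1),'centre offs tool',cx.round(1),cy.round(1),'fz',s['wrist_force'][2].round(1),'gap',s['finger_gap'].round(4))
                                                                                                                                    ^^^^^^^^^^^^^^^^^^^^^
AttributeError: 'float' object has no attribute 'round'
```

```bash
sed -i "s/s\['finger_gap'\].round(4)/s['finger_gap']/" held.py
python3 held.py 507 -121.5 14 25 6.6
```

```text
n 1635 top above TCP 27.7 centre offs tool -0.6 -0.1 fz -0.7 gap 0.007032772987701384
go tool mm [ -36.  -158.4  203.3] spin 0.0009 t 22.7 pos [ 0.5621 -0.2749  0.2604] psi deg 6.7
```

```bash
P="python3 -m pendant"
$P '[[[-4,-14,0,0],[-6,-26,0,0],[-6,-26,0,0],[-6,-26,0,0],[-6,-26,5,0]]]' >/dev/null
$P '[[[-5,-24,5,0],[-3,-16,5,0],[0,0,25,0],[0,0,25,0],[0,0,25,0]]]' >/dev/null
$P '[[[0,0,20,0],[0,0,0,0],[0,0,0,0]]]'|head -2
python3 held.py 507 -121.5 14 25 6.6
```

```text
time: 23.78
position: [0.507, -0.122, 0.15]
n 1653 top above TCP 27.8 centre offs tool -0.4 -0.2 fz 0.2 gap 0.006623287464436862
go tool mm [-0.6 -0.9 94.7] spin 0.0019 t 23.8333 pos [ 0.5082 -0.1225  0.1519] psi deg 6.7
```

```bash
P="python3 -m pendant"
$P '[[[-0.5,-1,20,0],[0,0,25,0],[0,0,25,0],[0,0,14,0],[0,0,0,0]]]' |sed -n '2p;4p'
$P '[[[0,0,6,0],[0,0,4,0],[0,0,0,0]]]' |sed -n '2p;4p'
$P '[[[0,0,0,0],[0,0,0,0],[0,0,0,0],[0,0,0,0]]]' 28 | sed -n '2p;4p'
$P '[[[0,0,-15,0],[0,0,-20,0],[0,0,-20,0],[0,0,-10,0],[0,0,0,0]]]' >/dev/null
$P '[[[3,-21,0,0],[3,-20,0,0],[0,0,0,0],[0,0,0,0]]]' |head -2
python3 - <<'E'
from h import *
go(.508,-.0796,.053,np.radians(6.5))
c=cap('wrist');P=cloud(c)*1000
m=(P[:,:,2]>78)&(P[:,:,2]<92)&(abs(P[:,:,0]-507)<60)&(abs(P[:,:,1]+121)<12);t=P[m];print(len(t),np.median(t,0),np.percentile(t,[2,98],axis=0).round(1))
E
```

```text
position: [0.5065, -0.1215, 0.0659]
wrist_force: [-0.6, -0.7, -1.0]
position: [0.5083, -0.1218, 0.0587]
wrist_force: [0.5, 1.2, -0.9]
position: [0.508, -0.1217, 0.0583]
wrist_force: [-0.1, -0.0, 0.7]
time: 25.58
position: [0.508, -0.0794, 0.1213]
go tool mm [ 0.1  0.2 68.3] spin 0.0061 t 25.5833 pos [ 0.508  -0.0794  0.1213] psi deg 6.9
1380 [ 512.47198794 -120.56830891   84.08821776] [[ 487.5 -126.5   78.7]
 [ 532.1 -115.4   85.5]]
```

The half plate is seated in the rack with its top at 84 mm. Next is the second full plate.

```bash
P="python3 -m pendant"
$P '[[[0,0,20,0],[0,0,22,0],[0,0,18,0],[0,0,10,0],[0,0,0,0]]]' >/dev/null
$P '[[[0,0,0,0],[0,0,0,0]]]'|sed -n '2p;4p'
$P '[[[0,0,0,0],[0,0,0,0],[0,0,0,0],[0,0,0,0]]]' 0 60 | sed -n '2p;4,6p'
$P '[[[0,0,-5,0],[0,0,-15,0],[0,0,-25,0],[0,0,-30,0],[0,0,-30,0]]]' >/dev/null
$P '[[[0,0,-30,0],[0,0,-30,0],[0,0,-25,0.069],[0,0,-10,0.069],[0,0,0,0]]]' |head -2
python3 held.py 561.8 -274.4 80.2 50 -1.2
```

```text
position: [0.5095, -0.0807, 0.0537]
wrist_force: [-0.2, -0.2, 0.3]
position: [0.5099, -0.0805, 0.0542]
wrist_force: [0.5, -1.1, 4.8]
finger_gap: 0.0073
gripper_force: 59.2
time: 27.38
position: [0.5097, -0.0803, 0.2562]
n 3092 top above TCP 31.3 centre offs tool -1.6 -0.0 fz -1.1 gap 0.00720342252928999
go tool mm [ 57.8 193.2 134. ] spin 0.0023 t 27.4333 pos [ 0.5089 -0.0801  0.2537] psi deg -1.1
```

```bash
P="python3 -m pendant"
$P '[[[4,14,0,0],[8,27,0,0],[8,27,0,0],[8,27,0,0],[8,27,0,0]]]' >/dev/null
$P '[[[8,27,0,0],[8,26,0,0],[6,18,0,0],[0,0,20,0],[0,0,20,0]]]' >/dev/null
$P '[[[0,0,20,0],[0,0,0,0],[0,0,0,0]]]'|head -2
python3 held.py 561.8 -274.4 80.2 50 -1.2
```

```text
time: 28.52
position: [0.561, -0.274, 0.1886]
n 3112 top above TCP 31.0 centre offs tool -1.5 -0.0 fz -1.2 gap 0.007151492046032074
go tool mm [ 1.4  0.1 70.8] spin 0.001 t 28.5667 pos [ 0.5621 -0.2744  0.191 ] psi deg -1.1
```

```bash
P="python3 -m pendant"
$P '[[[1,0,15,0],[0,0,18,0],[0,0,18,0],[0,0,10,0],[0,0,0,0]]]' |sed -n '2p;4p'
$P '[[[0,0,6,0],[0,0,4,0],[0,0,0,0]]]' |sed -n '2p;4p'
$P '[[[0,0,0,0],[0,0,0,0],[0,0,0,0],[0,0,0,0]]]' 28 | sed -n '2p;4p'
$P '[[[0,0,-15,0],[0,0,-20,0],[0,0,-20,0],[0,0,-20,0],[0,0,-10,0]]]' >/dev/null
$P '[[[0,15,0,0],[0,25,0,0],[1,25,0,0],[0,25,0,0],[0,25,0,0]]]' >/dev/null
$P '[[[0,10,0,0],[0,0,0,0],[0,0,0,0]]]' |head -2
python3 tops.py w10 .132 .16 .56 -.358; python3 - <<'E'
from h import *
go(.5607,-.3996,.109,np.radians(-1.2))
E
```

```text
position: [0.5629, -0.2741, 0.1297]
wrist_force: [-0.5, 0.1, -3.1]
position: [0.564, -0.2743, 0.1221]
wrist_force: [-0.7, -0.6, -1.8]
position: [0.5641, -0.2745, 0.1225]
wrist_force: [0.3, 0.5, -0.0]
time: 30.65
position: [0.5618, -0.3993, 0.2051]
n 4230 c [ 562.9 -274.7] size [ 9.3 99.7] ang 89.3 z 144.7
n 3553 c [ 562.  -316.4] size [  9. 100.] ang 89.0 z 145.1
n 1509 c [ 561.2 -442.4] size [ 8.5 50.4] ang 88.9 z 145.2
n 2009 c [ 560.9 -358.6] size [12.4 53.1] ang 88.9 z 145.2
n 1172 c [ 561.3 -400.4] size [ 8.  50.2] ang 89.0 z 145.6
n 84 c [ 476.4 -373.7] size [6.9 9.4] ang 79.0 z 132.6
t 30.7 pos [ 562.1 -398.5  205.7] psi -1.14
go tool mm [-1.3  1.3 96.7] spin 0.0011 t 30.7 pos [ 0.5621 -0.3985  0.2057] psi deg -1.1
```

```bash
P="python3 -m pendant"
$P '[[[-1,1.5,20,0],[0,0,25,0],[0,0,25,0],[0,0,15,0],[0,0,6,0]]]' >/dev/null
$P '[[[0,0,0,0],[0,0,0,0]]]'|sed -n '2p;4p'
$P '[[[0,0,0,0],[0,0,0,0],[0,0,0,0],[0,0,0,0]]]' 0 60 | sed -n '2p;4,6p'
$P '[[[0,0,-5,0],[0,0,-15,0],[0,0,-25,0],[0,0,-30,0],[0,0,-30,0]]]' >/dev/null
$P '[[[0,0,-25,0],[0,0,-10,0],[0,0,-5,-0.069],[0,0,0,-0.069],[0,0,0,0]]]' |head -2
python3 held.py 502.4 -80.1 14 25 6.6
```

```text
position: [0.5618, -0.4, 0.1166]
wrist_force: [0.7, -0.5, 1.1]
position: [0.5618, -0.4012, 0.117]
wrist_force: [1.0, 0.4, 0.4]
finger_gap: 0.0069
gripper_force: 61.7
time: 32.45
position: [0.5611, -0.4007, 0.2603]
n 1641 top above TCP 28.3 centre offs tool -1.0 -0.2 fz -0.9 gap 0.006738575909422565
go tool mm [ -19.7 -324.7  203.3] spin 0.0011 t 32.5 pos [ 0.5609 -0.4006  0.2596] psi deg 6.7
```

```bash
P="python3 -m pendant"
$P '[[[-1,-15,0,0],[-2,-30,0,0],[-2,-30,0,0],[-2,-30,0,0],[-2,-30,0,0]]]' >/dev/null
$P '[[[-2,-30,0,0],[-2,-30,0,0],[-2,-30,0,0],[-2,-30,0,0],[-2,-30,0,0]]]' >/dev/null
$P '[[[-1,-25,0,0],[0,-15,10,0],[0,0,25,0],[0,0,25,0],[0,0,25,0]]]' >/dev/null
$P '[[[0,0,20,0],[0,0,0,0],[0,0,0,0]]]'|head -2
python3 held.py 502.4 -80.1 14 25 6.6
```

```text
time: 34.0
position: [0.5018, -0.08, 0.1538]
n 1647 top above TCP 28.3 centre offs tool -0.9 -0.0 fz -0.5 gap 0.007202379012491285
go tool mm [ 0.3 -0.3 99. ] spin 0.0017 t 34.05 pos [ 0.5031 -0.0804  0.1557] psi deg 6.7
```

```bash
P="python3 -m pendant"
$P '[[[0,0,20,0],[0,0,25,0],[0,0,25,0],[0,0,16,0],[0,0,0,0]]]' |sed -n '2p;4p'
$P '[[[0,0,7,0],[0,0,4,0],[0,0,0,0]]]' |sed -n '2p;4p'
$P '[[[0,0,0,0],[0,0,0,0],[0,0,0,0],[0,0,0,0]]]' 28 | sed -n '2p;4p'
$P '[[[0,0,-15,0],[0,0,-20,0],[0,0,-20,0],[0,0,-10,0],[0,0,0,0]]]' >/dev/null
$P '[[[-3,-21,0,0],[-2,-21,0,0],[0,0,0,0],[0,0,0,0]]]' |head -2
python3 tops.py w11 .076 .095 .5 -.06; python3 - <<'E'
from h import *
go(.4931,-.0390,.053,np.radians(6.5))
E
```

```text
position: [0.5016, -0.08, 0.0675]
wrist_force: [-0.9, -0.3, -1.0]
position: [0.504, -0.0806, 0.0596]
wrist_force: [0.8, -0.4, -1.8]
position: [0.5036, -0.0805, 0.0594]
wrist_force: [0.3, 0.2, 0.7]
time: 35.8
position: [0.4925, -0.0386, 0.1224]
n 2770 c [493.1 -39.1] size [100.1   8. ] ang 6.3 z 84.2
n 2510 c [496.1   3.5] size [81.6  8.6] ang 6.3 z 84.1
n 1691 c [502.9 -80.8] size [50.1  8.7] ang 6.6 z 84.0
n 1968 c [ 507.4 -121.5] size [50.8  9. ] ang 6.7 z 83.8
t 35.85 pos [492.8 -39.2 122.6] psi 6.8
go tool mm [ 0.4 -0.2 69.6] spin 0.0051 t 35.85 pos [ 0.4928 -0.0392  0.1226] psi deg 6.8
```

```bash
P="python3 -m pendant"
$P '[[[0,0,20,0],[0,0,23,0],[0,0,18,0],[0,0,10,0],[0,0,0,0]]]' >/dev/null
$P '[[[0,0,0,0],[0,0,0,0]]]'|sed -n '2p;4p'
$P '[[[0,0,0,0],[0,0,0,0],[0,0,0,0],[0,0,0,0]]]' 0 60 | sed -n '2p;4,6p'
$P '[[[0,0,-5,0],[0,0,-15,0],[0,0,-25,0],[0,0,-30,0],[0,0,-30,0]]]' >/dev/null
$P '[[[0,0,-30,0],[0,0,-30,0],[0,0,-25,0.069],[0,0,-10,0.069],[0,0,0,0]]]' |head -2
python3 held.py 560.2 -400.5 80.2 50 -1.2
```

```text
position: [0.4942, -0.0397, 0.0537]
wrist_force: [-0.3, 0.1, 0.3]
position: [0.4944, -0.0394, 0.0542]
wrist_force: [-0.2, -0.7, 4.9]
finger_gap: 0.0071
gripper_force: 59.6
time: 37.6
position: [0.4943, -0.0394, 0.2561]
n 3099 top above TCP 31.2 centre offs tool -1.7 -0.0 fz -0.9 gap 0.006802266800539723
go tool mm [ 74.8 359.9 134. ] spin 0.0022 t 37.65 pos [ 0.4935 -0.0392  0.2537] psi deg -1.1
```

```bash
P="python3 -m pendant"
$P '[[[3,15,0,0],[6,28,0,0],[6,28,0,0],[6,28,0,0],[6,28,0,0]]]' >/dev/null
$P '[[[6,28,0,0],[6,28,0,0],[6,28,0,0],[6,28,0,0],[6,28,0,0]]]' >/dev/null
$P '[[[6,28,0,0],[6,28,0,0],[4,26,0,0],[2,11,10,0],[0,0,20,0]]]' >/dev/null
$P '[[[0,0,20,0],[0,0,10,0],[0,0,0,0],[0,0,0,0]]]'|head -2
python3 held.py 560.2 -400.5 80.2 50 -1.2
```

```text
time: 39.23
position: [0.5604, -0.3995, 0.1906]
n 3110 top above TCP 31.0 centre offs tool -1.5 -0.0 fz -0.9 gap 0.007155482703009311
go tool mm [ 0.7  0.5 72.4] spin 0.0018 t 39.2833 pos [ 0.561  -0.4     0.1926] psi deg -1.1
```

```bash
P="python3 -m pendant"
$P '[[[0,0,15,0],[0,0,18,0],[0,0,18,0],[0,0,12,0],[0,0,0,0]]]' |sed -n '2p;4p'
$P '[[[0,0,6,0],[0,0,4,0],[0,0,0,0]]]' |sed -n '2p;4p'
$P '[[[0,0,0,0],[0,0,0,0],[0,0,0,0],[0,0,0,0]]]' 28 | sed -n '2p;4p'
$P '[[[0,0,-15,0],[0,0,-20,0],[0,0,-20,0],[0,0,-20,0],[0,0,-10,0]]]' >/dev/null
$P '[[[0,21,0,0],[0,21,0,0],[0,0,0,0],[0,0,0,0]]]' |head -2
python3 tops.py w12 .130 .155 .56 -.358; python3 - <<'E'
from h import *
go(.5607,-.4424,.109,np.radians(-1.2))
E
```

```text
position: [0.5602, -0.3999, 0.1272]
wrist_force: [-0.8, 1.1, -2.3]
position: [0.5612, -0.4008, 0.1201]
wrist_force: [0.5, 0.1, -1.1]
position: [0.5613, -0.401, 0.1207]
wrist_force: [0.2, -0.1, -0.1]
time: 41.03
position: [0.5596, -0.4433, 0.2037]
n 2199 c [ 568.1 -400.8] size [ 8.7 83.7] ang 89.1 z 140.5
n 3694 c [ 559.1 -316.5] size [  9.9 100. ] ang 88.9 z 140.0
n 1678 c [ 548.5 -276. ] size [ 9.5 78.3] ang 85.5 z 136.5
n 2152 c [ 557.8 -358.7] size [12.5 53.8] ang 88.5 z 140.2
n 1141 c [ 558.5 -442.4] size [ 7.8 49.9] ang 88.7 z 140.7
t 41.0833 pos [ 559.9 -442.4  203.8] psi -1.18
go tool mm [ 0.9  0.1 94.8] spin 0.0003 t 41.0833 pos [ 0.5599 -0.4424  0.2038] psi deg -1.2
```

```bash
P="python3 -m pendant"
$P '[[[0,0,20,0],[0,0,25,0],[0,0,25,0],[0,0,15,0],[0,0,10,0]]]' >/dev/null
$P '[[[0,0,0,0],[0,0,0,0]]]'|sed -n '2p;4p'
$P '[[[0,0,0,0],[0,0,0,0],[0,0,0,0],[0,0,0,0]]]' 0 60 | sed -n '2p;4,6p'
$P '[[[0,0,-5,0],[0,0,-15,0],[0,0,-25,0],[0,0,-30,0],[0,0,-30,0]]]' >/dev/null
$P '[[[0,0,-25,0],[0,0,-15,0],[0,0,-5,-0.069],[0,0,0,-0.069],[0,0,0,0]]]' |head -2
python3 held.py 497.6 -38.6 14 25 6.6
```

```text
position: [0.5603, -0.4419, 0.1096]
wrist_force: [0.4, 0.1, -0.6]
position: [0.5608, -0.4432, 0.1112]
wrist_force: [0.2, 0.0, -0.2]
finger_gap: 0.0071
gripper_force: 60.8
time: 42.83
position: [0.5602, -0.4428, 0.2611]
n 1587 top above TCP 29.4 centre offs tool -2.5 -0.3 fz -0.9 gap 0.00709561925373754
go tool mm [ -12.6 -408.3  204.3] spin 0.0011 t 42.8833 pos [ 0.56   -0.4427  0.26  ] psi deg 6.7
```

```bash
P="python3 -m pendant"
$P '[[[0,-15,0,0],[-1,-30,0,0],[-1,-30,0,0],[-1,-30,0,0],[-1,-30,0,0]]]' >/dev/null
$P '[[[-1,-30,0,0],[-1,-30,0,0],[-1,-30,0,0],[-1,-30,0,0],[-1,-30,0,0]]]' >/dev/null
$P '[[[-1,-30,0,0],[-1,-30,0,0],[-1,-30,0,0],[-1,-21,0,0],[0,-12,10,0]]]' >/dev/null
$P '[[[0,0,25,0],[0,0,25,0],[0,0,25,0],[0,0,20,0],[0,0,0,0]]]' >/dev/null
$P '[[[0,0,0,0],[0,0,0,0]]]'|head -2
python3 held.py 497.6 -38.6 14 25 6.6
```

```text
time: 44.72
position: [0.4998, -0.0394, 0.1554]
n 1597 top above TCP 29.4 centre offs tool -2.5 -0.1 fz -1.1 gap 0.006939751256534224
go tool mm [ -0.3  -1.2 100.6] spin 0.0019 t 44.7667 pos [ 0.5003 -0.0395  0.1562] psi deg 6.7
```

```bash
P="python3 -m pendant"
$P '[[[0,-1,20,0],[0,0,25,0],[0,0,25,0],[0,0,16,0],[0,0,0,0]]]' |sed -n '2p;4p'
$P '[[[0,0,8,0],[0,0,5,0],[0,0,0,0]]]' |sed -n '2p;4p'
$P '[[[0,0,0,0],[0,0,0,0],[0,0,0,0],[0,0,0,0]]]' 28 | sed -n '2p;4p'
$P '[[[0,0,-15,0],[0,0,-20,0],[0,0,-20,0],[0,0,-10,0],[0,0,0,0]]]' >/dev/null
$P '[[[-4,-21,0,0],[-4,-21,0,0],[0,0,0,0],[0,0,0,0]]]' |head -2
python3 tops.py w13 .076 .095 .5 -.06; python3 - <<'E'
from h import *
go(.4868,.0026,.053,np.radians(6.5))
E
```

```text
position: [0.4975, -0.038, 0.0662]
wrist_force: [0.0, 0.5, -1.0]
position: [0.4997, -0.0381, 0.0562]
wrist_force: [0.1, 0.4, -1.4]
position: [0.4997, -0.0381, 0.0564]
wrist_force: [-0.1, 0.2, -0.7]
time: 46.52
position: [0.4854, 0.0033, 0.1194]
n 2890 c [486.8   2.6] size [100.2   8. ] ang 6.4 z 84.2
n 1750 c [496.9 -38.1] size [50.3  8.4] ang 6.8 z 84.0
n 2042 c [502.8 -80.4] size [50.2  8.8] ang 6.3 z 83.8
n 2302 c [ 507.7 -121.7] size [50.2  9.8] ang 6.7 z 83.5
t 46.5667 pos [485.8   2.7 119.6] psi 6.8
go tool mm [ 1.1  0.2 66.6] spin 0.0052 t 46.5667 pos [0.4858 0.0027 0.1196] psi deg 6.8
```

```bash
P="python3 -m pendant"
$P '[[[1,0,20,0],[0,0,20,0],[0,0,18,0],[0,0,10,0],[0,0,0,0]]]' >/dev/null
$P '[[[0,0,0,0],[0,0,0,0]]]'|sed -n '2p;4p'
$P '[[[0,0,0,0],[0,0,0,0],[0,0,0,0],[0,0,0,0]]]' 0 60 | sed -n '2p;4,6p'
$P '[[[0,0,-5,0],[0,0,-15,0],[0,0,-25,0],[0,0,-30,0],[0,0,-30,0]]]' >/dev/null
$P '[[[0,0,-30,0],[0,0,-30,0],[0,0,-25,0.069],[0,0,-10,0.069],[0,0,0,0]]]' |head -2
python3 held.py 559 -442.5 75.2 50 -1.2
```

```text
position: [0.4882, 0.0024, 0.0536]
wrist_force: [0.6, 0.1, 0.4]
position: [0.4884, 0.0027, 0.0541]
wrist_force: [0.1, 0.4, 4.7]
finger_gap: 0.007
gripper_force: 59.8
time: 48.32
position: [0.4883, 0.0029, 0.2561]
n 3088 top above TCP 31.3 centre offs tool -1.9 -0.0 fz -1.5 gap 0.006838054050169195
go tool mm [ 81.4 444.  139.1] spin 0.0023 t 48.3667 pos [0.4875 0.0029 0.2537] psi deg -1.1
```

```bash
P="python3 -m pendant"
$P '[[[3,15,0,0],[5,28,0,0],[5,28,0,0],[5,28,0,0],[5,28,0,0]]]' >/dev/null
$P '[[[5,28,0,0],[5,28,0,0],[5,28,0,0],[5,28,0,0],[5,28,0,0]]]' >/dev/null
$P '[[[5,28,0,0],[5,28,0,0],[5,28,0,0],[5,28,0,0],[5,28,0,0]]]' >/dev/null
$P '[[[5,28,0,0],[3,9,10,0],[0,0,20,0],[0,0,20,0],[0,0,10,0]]]' >/dev/null
$P '[[[0,0,0,0],[0,0,0,0]]]'|head -2
python3 held.py 559 -442.5 75.2 50 -1.2
```

```text
time: 50.2
position: [0.5588, -0.4415, 0.1905]
n 3096 top above TCP 31.0 centre offs tool -1.7 0.0 fz -1.2 gap 0.007340842757122302
go tool mm [ 1.4  0.4 77.4] spin 0.0017 t 50.25 pos [ 0.5593 -0.4421  0.1926] psi deg -1.1
```

```bash
P="python3 -m pendant"
$P '[[[1,0,15,0],[0,0,18,0],[0,0,18,0],[0,0,16,0],[0,0,0,0]]]' |sed -n '2p;4p'
$P '[[[0,0,6,0],[0,0,4,0],[0,0,0,0]]]' |sed -n '2p;4p'
$P '[[[0,0,0,0],[0,0,0,0],[0,0,0,0],[0,0,0,0]]]' 28 | sed -n '2p;4p'
$P '[[[0,0,-15,0],[0,0,-25,0],[0,0,-30,0],[0,0,-30,0],[0,0,-30,0]]]' >/dev/null
$P '[[[-22,-17,-15,0],[-22,-17,-15,0],[-22,-17,-15,0],[-22,-17,-10,0],[-22,-17,0,0]]]' >/dev/null
$P '[[[-40,0,0,0],[0,0,0,0],[0,0,0,0],[0,0,0,0],[0,0,0,0]]]' |head -2
python3 look.py w14 | grep -v hist; python3 tops.py w15 .12 .15 .56 -.358
```

```text
position: [0.5595, -0.4417, 0.123]
wrist_force: [-0.6, 0.4, -2.5]
position: [0.5606, -0.4428, 0.1166]
wrist_force: [-1.0, -0.2, -2.8]
position: [0.5606, -0.4431, 0.1168]
wrist_force: [0.6, -0.3, -0.1]
time: 52.5
position: [0.4128, -0.355, 0.3009]
brass [243 104  25  13 105] med [ 479.6 -326.5   54.6] p5 [ 472.6 -343.9   49.6] p95 [ 483.2 -322.3   58.1]
brass [255 118  29   4  74] med [ 468.2 -349.    57.5] p5 [ 467.2 -360.6   55.4] p95 [ 471.8 -336.   130.9]
dark [274 121   5   9  38] med [ 463.  -355.5   50.7] p5 [ 458.  -357.6   49.2] p95 [ 466.  -353.4   52.1]
dark [ 153  332   73   88 5279] med [ 429.8 -338.7  382.8] p5 [ 429.  -344.6  369.1] p95 [ 431.5 -332.8  393.5]
dark [ 327  332   74   88 5255] med [ 429.2 -371.3  382.8] p5 [ 428.4 -377.2  369.1] p95 [ 430.9 -365.4  393.3]
        268,  283,  287, 1036, 2113,    0,    0,    0,    0,    0,    0,
          0]), array([0.06 , 0.065, 0.07 , 0.075, 0.08 , 0.085, 0.09 , 0.095, 0.1  ,
       0.105, 0.11 , 0.115, 0.12 , 0.125, 0.13 , 0.135, 0.14 , 0.145,
       0.15 , 0.155, 0.16 , 0.165, 0.17 , 0.175]))
19 400 43 419
crop 0 23 1.486146095717884
n 1079 c [ 536.4 -273.3] size [ 9. 53.] ang 89.0 z 135.1
n 903 c [ 535.2 -315.7] size [ 8.4 52.4] ang 89.5 z 135.3
n 660 c [ 544.1 -358.1] size [11.8 27.3] ang 89.4 z 135.2
n 869 c [ 534.6 -399.5] size [ 8.4 49.4] ang 88.6 z 135.2
n 1034 c [ 534.4 -441.7] size [ 8.9 50.5] ang 88.7 z 134.9
n 692 c [ 476.3 -356.2] size [43.3  9.5] ang 88.9 z 132.0
t 52.6 pos [ 412.9 -355.   300.4] psi -1.12
```

View pics/w15.png

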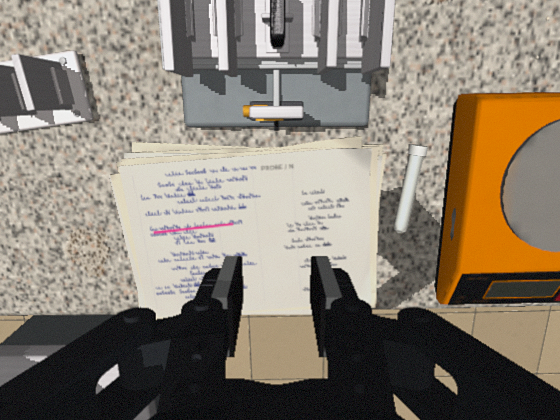

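All four full plates stand in the carrier with their tops level at about 135 mm. The pointer's middle is at 49.7 mm, in the middle of the gap at about 49.7 mm. I'll wait another second with the hand off, then lift the carrier.

```bash
P="python3 -m pendant"
for i in 1 2 ; do $P '[[[0,0,0,0],[0,0,0,0],[0,0,0,0],[0,0,0,0],[0,0,0,0]]]' >/dev/null; done
$P '[[[0,0,0,0],[15,0,0,0],[28,0,0,0],[28,0,0,0],[28,0,0,0]]]' 30 >/dev/null
$P '[[[28,0,0,0],[19,0,10,0],[0,0,25,0],[0,0,25,0],[0,0,20,0]]]' >/dev/null
$P '[[[0,0,15,0],[0,0,0,0],[0,0,0,0]]]' |head -2
python3 tops.py w16 .12 .15 .56 -.358;python3 - <<'E'
from h import *
go(.559,-.3584,.103,np.radians(-1.2))
E
```

```text
time: 54.52
position: [0.5575, -0.3573, 0.2044]
n 2438 c [ 566.6 -400.7] size [ 8.4 86.7] ang 88.9 z 135.2
n 3521 c [ 559.  -442.2] size [  9.3 100.3] ang 88.9 z 134.9
n 3443 c [ 560.  -274.2] size [ 9.1 99.9] ang 88.9 z 135.1
n 2278 c [ 568.4 -316.5] size [ 8.4 81.1] ang 89.1 z 135.3
n 1731 c [ 557.8 -358.5] size [12.  53.6] ang 88.9 z 135.3
n 1204 c [ 477.1 -356.1] size [43.9 10.5] ang 88.9 z 131.8
t 54.5667 pos [ 558.1 -357.8  206.3] psi -1.16
go tool mm [  0.8   0.6 103.3] spin 0.0007 t 54.5667 pos [ 0.5581 -0.3578  0.2063] psi deg -1.2
```

```bash
P="python3 -m pendant"
$P '[[[0,0.5,20,0],[0,0,25,0],[0,0,25,0],[0,0,20,0],[0,0,12,0]]]' >/dev/null
$P '[[[0,0,0,0],[0,0,0,0],[0,0,0,0]]]'|sed -n '2p;4p'
$P '[[[0,0,0,0],[0,0,0,0],[0,0,0,0],[0,0,0,0],[0,0,0,0]]]' 0 118 | sed -n '2p;4,6p'
$P '[[[0,0,-5,0],[0,0,-8,0],[0,0,-12,0],[0,0,-15,0],[0,0,-15,0]]]' | sed -n '2p;4,6p'
$P '[[[0,0,-15,0],[0,0,-15,0],[0,0,-15,0],[0,0,-15,0],[0,0,-15,0]]]' | sed -n '2p;4,6p'
```

```text
position: [0.5591, -0.3591, 0.1064]
wrist_force: [-0.9, 0.3, 0.6]
position: [0.559, -0.3588, 0.1045]
wrist_force: [3.0, -1.7, 0.3]
finger_gap: 0.0101
gripper_force: 115.1
position: [0.5563, -0.3571, 0.1574]
wrist_force: [0.5, 0.3, -9.9]
finger_gap: 0.01
gripper_force: 114.9
position: [0.5558, -0.3566, 0.231]
wrist_force: [-1.1, -0.0, -9.2]
finger_gap: 0.0103
gripper_force: 115.0
```

```bash
P="python3 -m pendant"
$P '[[[0,0,-15,0],[0,0,-10,0],[0,0,0,-0.06],[0,0,0,-0.1],[0,0,0,-0.12]]]' >/dev/null
$P '[[[0,0,0,-0.12],[0,0,0,-0.12],[0,0,0,-0.12],[0,0,0,-0.12],[0,0,0,-0.12]]]' >/dev/null
$P '[[[0,0,0,-0.12],[0,0,0,-0.12],[0,0,0,-0.12],[0,0,0,-0.12],[0,0,0,-0.12]]]'  >/dev/null
$P '[[[0,0,0,-0.09],[0,0,0,-0.04],[0,0,0,0],[0,0,0,0]]]' | sed -n '2p;4,6p'
python3 - <<'E'
from h import *
go(.4893,.3725,.26,np.radians(91))
c=cap('top');save(c,'t5');P=cloud(c)
m=((P[:,:,2]<.02)&(P[:,:,2]>-.02)&(c['img'].max(2)<60));m[:,:120]=0;m[:,190:]=0;m[:150]=0;m[270:]=0
m=cv2.morphologyEx(m.astype(np.uint8),cv2.MORPH_OPEN,np.ones((5,5)))
v,u=np.nonzero(m);print(len(u),[np.round(x,1) for x in cv2.minAreaRect((onz(c,np.c_[u,v],.004)[:,:2]*1000).astype(np.float32))])
E
```

```text
position: [0.557, -0.3575, 0.2567]
wrist_force: [0.5, -0.3, -9.4]
finger_gap: 0.0097
gripper_force: 115.0
go tool mm [731.1 -54.8  -0.9] spin 0.0002 t 58.0667 pos [ 0.557  -0.3575  0.2567] psi deg 91.0
3513 [array([487.2, 371.5]), array([261.5, 123. ]), np.float64(2.5)]
```

```bash
P="python3 -m pendant"
$P '[[[7,0,0,0],[15,-1,0,0],[28,-2,0,0],[28,-2,0,0],[28,-2,0,0]]]' >/dev/null
for i in 1 2 3 4; do $P '[[[28,-2,0,0],[28,-2,0,0],[28,-2,0,0],[28,-2,0,0],[28,-2,0,0]]]'|sed -n '2p;5p'; done
$P '[[[22,-4,0,0],[15,-3,0,0],[0,0,0,0],[0,0,0,0]]]' | sed -n '2p;4,6p'
python3 - <<'E'
from h import *
go(.489,.372,.058)
c=cap('top');save(c,'t6')
cs=cap('scene');a=cv2.resize(c['img'][140:280,110:260,::-1],(430,400));cv2.imwrite('pics/z6.png',np.hstack([a,cv2.resize(cs['img'][150:400,50:280,::-1],(368,400))]))
E
```

```text
position: [0.5353, -0.1105, 0.2588]
finger_gap: 0.0101
position: [0.5225, 0.0291, 0.2589]
finger_gap: 0.01
position: [0.5097, 0.1687, 0.2589]
finger_gap: 0.0101
position: [0.4971, 0.3084, 0.2588]
finger_gap: 0.01
position: [0.4898, 0.3442, 0.2584]
wrist_force: [0.9, -0.3, -9.1]
finger_gap: 0.0099
gripper_force: 115.5
go tool mm [ 2.810e+01 -2.000e-01  2.004e+02] spin None t 60.5333 pos [0.4898 0.3442 0.2584] psi deg 91.2
```

View pics/z6.png

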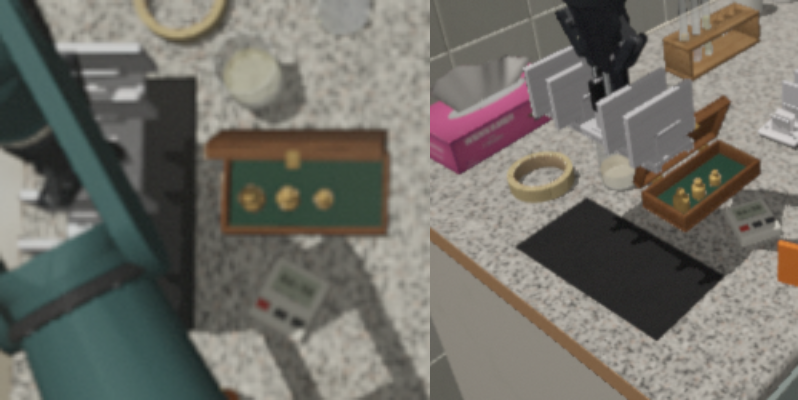

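The mat is clear and the plates all stand in the lifted carrier. Beaker (250,75) and box (300,185) lie beyond the mat edge. I'll finish the shift and lower.

```bash
P="python3 -m pendant"
$P '[[[14,0,0,0],[14,0,0,0],[0,0,20,0],[0,0,25,0],[0,0,25,0]]]' >/dev/null
$P '[[[0,0,25,0],[0,0,25,0],[0,0,25,0],[0,0,20,0],[0,0,12,0]]]' >/dev/null
$P '[[[0,0,8,0],[0,0,5,0],[0,0,0,0],[0,0,0,0]]]' | sed -n '2p;4,6p'
```

```text
position: [0.4909, 0.3722, 0.0699]
wrist_force: [-0.4, 0.2, -9.6]
finger_gap: 0.0101
gripper_force: 115.5
```

```bash
P="python3 -m pendant"
for i in 1 2 3; do $P '[[[0,0,4,0],[0,0,0,0],[0,0,0,0]]]' | sed -n '2p;4p'; done
```

```text
position: [0.4903, 0.3719, 0.0652]
wrist_force: [-0.2, 0.1, -9.6]
position: [0.4897, 0.3715, 0.0601]
wrist_force: [0.1, 0.8, -9.6]
position: [0.4903, 0.3718, 0.0592]
wrist_force: [-3.6, -3.0, 1.8]
```

```bash
P="python3 -m pendant"
$P '[[[0,0,0,0],[0,0,0,0],[0,0,0,0],[0,0,0,0],[0,0,0,0]]]' 30 | sed -n '2p;4,6p'
$P '[[[0,0,-15,0],[0,0,-25,0],[0,0,-30,0],[0,0,-35,0],[0,0,-35,0]]]' >/dev/null
$P '[[[0,0,-30,0],[-15,0,-30,0],[-25,0,0,0],[-25,0,0,0],[0,0,0,0]]]' |sed -n '1,4p'
python3 tops.py w17 .076 .1 .49 .372
python3 - <<'E'
from h import *
ct=cap('top');cv2.imwrite('pics/z7.png',np.hstack([cv2.resize(cv2.imread('pics/w17.png'),(400,300)),cv2.resize(ct['img'][100:310,100:380,::-1],(400,300))]))
E
```

```text
position: [0.4907, 0.3721, 0.0573]
wrist_force: [-0.6, 0.4, -0.2]
finger_gap: 0.03
gripper_force: 0.0
time: 63.8
position: [0.4922, 0.3036, 0.2584]
eef_rot: [2.202, 2.236, 0.002]
wrist_force: [-0.1, 0.3, -0.6]
n 1425 c [531.8 378.3] size [ 8.5 99. ] ang 1.9 z 88.0
n 1667 c [573.8 379. ] size [ 8.9 99. ] ang 1.8 z 87.8
n 1675 c [406.3 373.2] size [ 9.  99.6] ang 1.8 z 87.8
n 1458 c [448.1 374.6] size [ 8.3 99.3] ang 1.3 z 88.0
n 1002 c [490.3 370.9] size [11.7 53.8] ang 1.1 z 87.9
n 393 c [534.8 259.1] size [33.5 28. ] ang 89.6 z 88.3
t 63.85 pos [491.8 305.3 257.5] psi 90.93
```

View pics/z7.png

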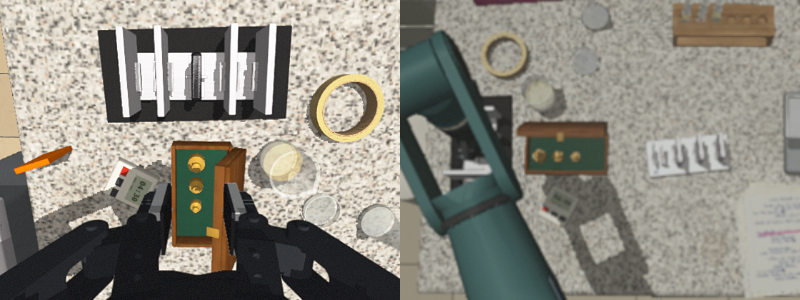

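The carrier stands in the middle of its mat, and all its plate tops are level at 88 mm. The three half plates stand in the rack, and the beaker and timer have not been touched. Handing in.

```bash
python3 -c "
from workcell import workorder;print(workorder.close_job())"
```

```text
the job is handed in; nothing more can be done
None
```

I handed the job in; by my measurements the carrier with all four full plates brought the pointer to rest within about 1 mm of the middle of the fork gap. It is now back on the middle of its mat, the three half plates stand in the rack, and the beaker and timer were not touched; the system returned no verdict.

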